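# Put the coin roll away in the paddle-latched cash chest

## Robot

A 6-joint arm with a two-finger parallel gripper is mounted at the origin on a cart in front of the work surface, level with it; the furniture and walls round the work are solid. World frame = base frame: x ahead of the robot, y to its left, z up, the work surface at z = 0. Lengths are in m, angles in rad, forces in N, time in s.
With the tool pointing down it reaches from about 0.425 to 0.95 m from the base axis. Payload 3.5 kg.
Tool frame: the origin (TCP) lies between the finger pads; the fingertips stand 22 mm ahead of it and the grasp point (between the pads) lies 3 mm ahead of it; z points along the fingers, y is the line along which they close (so a half turn about z gives the same grasp; the last joint's range is limited). The gripper opens to 85 mm and grips with 20 to 120 N. Pads are 22 mm wide; open, the fingers measure 114 mm over their backs; the gripper's body (76 mm by 85 mm) begins 54 mm behind the grasp point. The pads swing forward as they close: fully open they stand 13 mm farther back than shut.
Start: joints at [-1.299, 0.286, 1.577, -0, 1.279, -0.15], TCP at [0.276, -0.616, 0.23] pointing down, gripper open.
Joint ranges: [-2.77, 2.77], [-0.9, 2.22], [0.21, 2.48], [-1.53, 4.67], [0.24, 2.81], [-2.84, 2.84]. Speed limits (rad/s): [2.79, 2.79, 3.14, 3.14, 3.14, 3.14].

## Interface

Orientations are given as a unit quaternion [x, y, z, w].
In Python, from workcell import r gives the robot as it stands.
- The arm moves only by the shell command python3 shift.py FILE [OPENING] [FORCE], which reads ROWS from the file FILE. ROWS is a JSON object with one list for each field, all of the same length, 1 to 10, a row being the entries at one place: dx, dy, dz (the shift in units of 25 mm), wx, wy, wz (a rotation vector in rad); each row is the pose to reach, as a shift and turn from the pose commanded when the command began, along the tool's axes at that moment; what a row does not reach only later rows make up. A row lasts 1/8 s, in which the tool goes at most 0.0625 m and 0.188 rad, less where a joint would pass 70% of its speed; a pose out of reach is approached as far as the arm can. OPENING is the finger opening in m, set as the command begins (- or left out keeps the last). The fingers move at their own pace and stop on an object; FORCE is the grip in N (left out, the last holds). Time passes only in rows, so rows that do not move let the fingers close. It prints the time, the measured TCP pose, the force, the opening and the grip force at its end. Input that does not fit is refused with a message, and nothing moves.
- r.get_state(): the state, without advancing time (a new reading comes with each control period).
- r.get_image(name): name is "scene" or "top"; returns the picture (420x560x3 uint8, blue, green, red); there is no depth.
- r.calibration(name): a dict with "K" (3x3 intrinsics, pixels), "cam_to_world" (4x4, takes a point from camera to world coordinates). Camera axes: x right, y down, z forward; pixel columns grow to the right and rows downward; lengths in m; the calibration is good to about 2 mm. A picture is of the moment at which its call begins. calibration takes no time and is no camera call.
- r.finish_job(): hands the job in; it is judged then, once.
The state is a dict: "time": time; "q": joint angles; "joint_velocities": joint speeds; "tau": joint torques, N m; "ee_pos": TCP position; "tcp_rot": TCP orientation; "force": force on the tool from outside, world axes, zero at the start; "torque": the same for the moment, N m; "width": finger opening in m; "grasp_force": force on a finger pad.
Only numpy, scipy, OpenCV 4.12 (cv2) and the standard library are available. Lean on these libraries where they do the work, as an engineer would, in place of code of your own. Each camera call takes 0.05 s, during which the arm holds its last target. There are 200 camera calls.

## Task

Open the grey steel cash chest: get the fingers under the recessed paddle in its lid, pull the paddle up to trip the latch while you raise the lid, and swing the lid fully back to its stop, where it stays. Then take the roll of coins that stands on the counter and stand it upright on the free floor of the compartment along the chest's hinge side, next to the roll that is already there; let go of it and leave the lid open. Do not wrench at the lid or the paddle, and do not shift the other things on the counter.

Things in the scene. Friction and masses are not known exactly. Their poses are not given: they have to be found in the camera images.
- chest: Grey steel cash chest, fixed, standing sideways to the robot. Origin: centre of its underside; x from its latch side to its hinge side, y to the left of that, z up. 220 mm long in x, 200 in y; walls 5 thick, 105 high; shut lid's top at z 115. Inner floor at z 5. A partition at x 25 (3 thick, top at z 45) parts off the hinge-side compartment. A coin stack is fixed in the other one.
- dish (a point): Centre of the floor of the dish sunk in the lid, moves with the lid; at (-35, 0, 72) mm in the chest frame with the lid shut. Inside x -85..15, y -56..56 mm, 43 mm deep below the lid's top, rim at z 116. The paddle covers its far half; the near part, x -85..-40, is open: a 45 mm gap for the fingers. Between paddle and dish floor are 32 mm of free depth.
- paddle_edge (a point): Centre of the round front bead (10 mm diameter, 100 mm long along the chest's y) of the paddle, a 4 mm plate hinged at its far edge, 45 mm behind the bead (hinge at x 10, z 109 mm). Bead with all shut at (-35, 0, 109) mm in the chest frame. The paddle fills the dish's width; a tool tilted 30 to 45 degrees, pointing towards the hinge side, gets under the bead.
- bay (a point): Middle of the free floor of the hinge-side compartment, where the roll shall stand: at (66, -30, 5) mm in the chest frame, axes as the chest's. The compartment reaches from x 26.5 to 105 and y -95 to 95 mm; a like coin roll is fixed in it, centred at (66, 70) mm. Anywhere on the free floor will do.
- lid_edge (a point): Middle of the lid's front edge, on its underside, 220 mm from the hinge line; moves with the lid. The lid there is 9 mm thick. From 16 mm behind this edge the dish hangs below the lid: its outside is 120 mm wide in y, 108 mm long, its underside 37 mm below the lid's underside, with a bolt under it (20 mm lower).
- lid_hinge (a point): Middle of the lid's hinge line, which runs along the chest's y axis: at (110, 0, 105) mm in the chest frame. Round the chest: a clear glass screen stands across the whole counter at world x 0.62 m, from the counter up, so nothing can be done beyond it; a column stands on the robot's left behind x 0.5, y 0.42 to 0.58 m. The open lid leans out over the counter on the robot's left.
- lid (a joint): Lid angle in rad: 0 shut, 1.57 upright, 2.2 fully back at its stop. The hinge is stiff: the lid stays at any angle where it is left. It takes about 9 N at the bead or 6 N at the front edge to raise it. A bolt holds it shut while the paddle is let go. The dish turns with the lid, so fingers in it should turn with it too, or they jam.
- paddle (a joint): Paddle angle relative to the lid in rad: 0 flush, grows as the bead is pulled up, 0.70 at its stop. A spring draws it back (about 4 N at the bead when pulled). The bolt clears at about 0.40; hold it pulled until the lid is raised by 0.1 rad or more. Lifting hard on the lid before that binds the bolt, and the paddle then will not move.
- roll: Paper roll of coins, an upright cylinder of 26 mm diameter and 88 mm height, 0.3 kg, standing loose on the counter to the robot's right of the chest. Origin at the centre of its lower end, z along its length.
- stack_a: Bystander: loose stack of coins, 27 mm across, 25 mm high.
- stack_b: Bystander: loose stack of coins, 26 mm across, 23 mm high.
- stamp: Bystander: hand stamp with a turned handle, standing, 30 mm across, 75 mm high.
- pad: Bystander: closed ink pad, 69 x 98 x 19 mm.
- till: Bystander: white paper till roll standing on end, 58 mm across, 57 mm high.
- stapler: Bystander: black stapler, 36 x 128 x 46 mm.

How it is judged:
On the way, in this order (a step that is already met when the one before it is completed fails the run):
1. the paddle is pulled up far enough to trip the latch (value of joint paddle above 0.4 rad), for 0.05 s.
2. the lid is raised clear of the latch (value of joint lid above 0.25 rad), for 0.1 s.
3. the lid is swung right back (value of joint lid above 2 rad), for 0.2 s.
At the end, for the whole second after the job is handed in: The lid is swung back near its stop (over 2.0 rad of 2.2); the coin roll stands upright (within 0.12 rad) on the floor of the hinge-side compartment (its foot within 6 mm of the floor), inside its walls, released and at rest (value of joint lid above 2 rad and x of roll in the frame of bay between -0.04 and 0.04 m and y of roll in the frame of bay between -0.065 and 0.08 m and z of roll in the frame of bay below 0.006 m and angle between roll's own z axis and vertical below 0.12 rad and linear speed of roll below 0.02 m/s and contact force between the fingers and roll below 0.1 N); the robot touches nothing.
It fails at once if the chest, its lid or its paddle is wrenched (the robot presses on them with more than 80 N) (contact force between any of the arm, the fingers and chest above 80 N).
It fails at once if a bystander is shifted by more than 30 mm (distance of any of stack_a, stack_b, stamp, pad, till, stapler from where it was at the start of the episode above 0.03 m).
It also fails if it takes over 69 s, if anything falls off the work surface, if the arm or the gripper's body presses on something with over 40 N, if the wrist force passes 120 N, or if a joint passes its speed limit or range.

## Working session

There is one attempt and no reset: what is moved stays moved. The work goes in short steps, Python scripts to look and compute and a shell command to move; the robot and the scene stay as the last step left them, time stands still between calls to the robot, and variables do not carry over. Pictures are saved under pics/ and viewed, at most 10 in all, crops included, and the job is handed in when it is done.

```bash
ls; mkdir -p pics; python3 - <<'E'
from workcell import r
import cv2
s=r.get_state();print(s)
for n in("scene","top"):
    cv2.imwrite(f"pics/{n}0.png",r.get_image(n));c=r.calibration(n);print(n,c["K"],c["cam_to_world"])
E
```

```text
pics
shift.py
workcell.py
{'time': 0.0, 'q': array([-1.29901341e+00,  2.87167866e-01,  1.57816743e+00,  5.15839011e-06,
        1.27858503e+00, -1.50014610e-01]), 'joint_velocities': array([ 1.70250975e-03,  1.11509396e-03, -1.04335292e-03,  5.33977610e-04,
        2.87310507e-05,  9.36822983e-04]), 'tau': array([ 3.08334775e-04, -4.05978656e+01, -2.92624980e+01, -2.10915218e-04,
        5.78635474e-03, -7.09446411e-06]), 'ee_pos': array([ 0.27618764, -0.61519466,  0.22825089]), 'tcp_rot': array([ 9.77842657e-01,  2.09337964e-01, -6.83508334e-05, -1.16182737e-03]), 'force': array([-0.97107667, -0.86580646,  0.5225208 ]), 'torque': array([-0.00923027, -0.00123799, -0.02071934]), 'grasp_force': 0.0, 'width': 0.08548653358197975}
scene [[421.45615041   0.         277.50160068]
 [  0.         421.45615041 214.84557226]
 [  0.           0.           1.        ]] [[ 0.65586814 -0.28392781  0.69944405 -0.3181478 ]
 [-0.75454488 -0.27399974  0.59631046 -0.6528517 ]
 [ 0.02233836 -0.91886296 -0.39394397  0.53032785]
 [ 0.          0.          0.          1.        ]]
top [[406.52438271   0.         281.27107837]
 [  0.         406.52438271 197.66033455]
 [  0.           0.           1.        ]] [[ 2.63463951e-02 -9.80331994e-01  1.95588978e-01  2.08138860e-01]
 [-9.99617287e-01 -2.74871778e-02 -3.12005264e-03  3.81810465e-04]
 [ 8.43487645e-03 -1.95431921e-01 -9.80680997e-01  1.36386854e+00]
 [ 0.00000000e+00  0.00000000e+00  0.00000000e+00  1.00000000e+00]]
```
View pics/scene0.png

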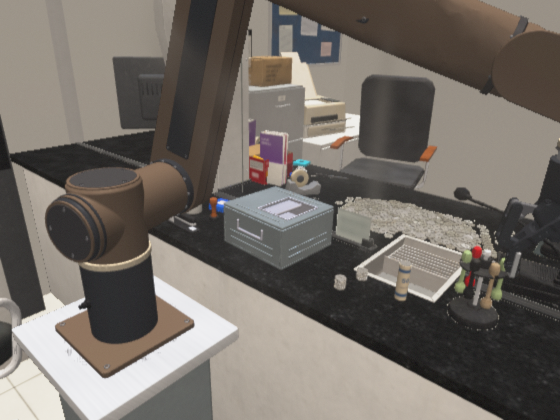

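View pics/top0.png

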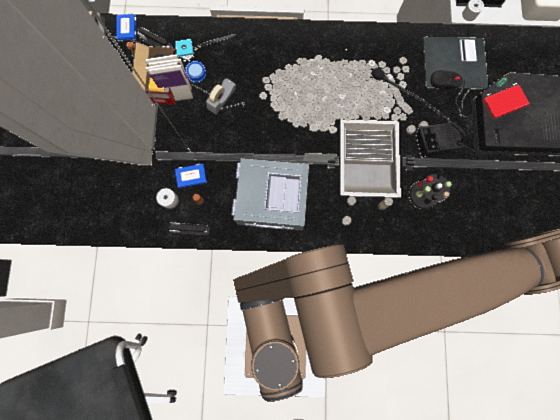

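The scene view shows the chest at about (278,224), with the coin roll at about (403,281). In the top view the chest is at about (271,193), its dish at about (286,193) and the roll at about (386,203). I'll enlarge both.

```bash
python3 - <<'E'
import cv2,numpy as np
a=cv2.imread("pics/top0.png");b=cv2.imread("pics/scene0.png")
cv2.imwrite("pics/topc.png",cv2.resize(a[140:240,225:405],None,fx=4.4,fy=4.4,interpolation=cv2.INTER_CUBIC))
cv2.imwrite("pics/scenec.png",cv2.resize(b[180:310,215:420],None,fx=3.9,fy=3.9,interpolation=cv2.INTER_CUBIC))
E
```

View pics/topc.png

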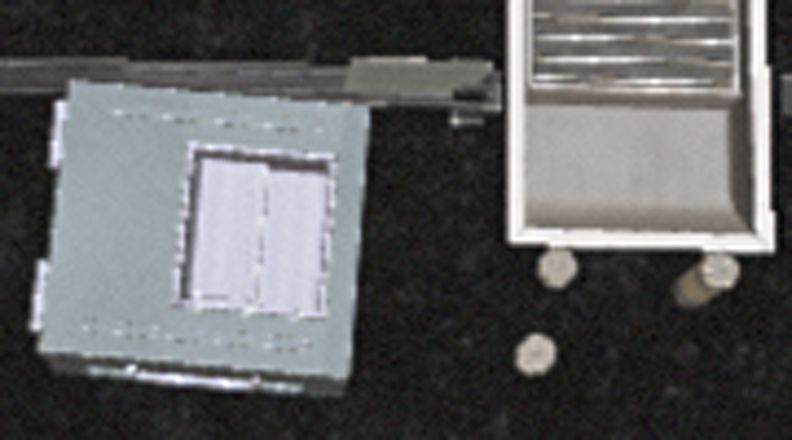

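View pics/scenec.png

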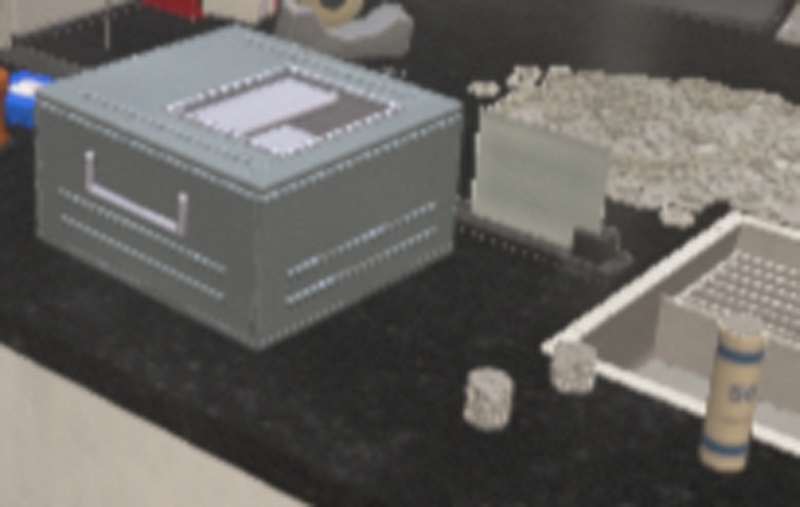

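In the top crop the lid corners are at (70,82), (369,106), (348,377) and (40,352), and the roll's top is at (721,271). In the scene crop they are at (235,27), (462,103), (262,190) and (38,98), and the roll's top is at (741,325). The paddle covers the left half of the dish and the right half is open.

```bash
cat > h.py <<'E'
from workcell import r
import numpy as np,cv2
from scipy.spatial.transform import Rotation as R
def P(n):
    c=r.calibration(n);return c["K"]@np.linalg.inv(c["cam_to_world"])[:3]
def tri(a,b):  # scene px, top px
    X=cv2.triangulatePoints(P("scene"),P("top"),np.float64(a).reshape(2,1),np.float64(b).reshape(2,1))
    return (X[:3]/X[3]).ravel()
def onz(n,p,z):
    c=r.calibration(n);T=c["cam_to_world"];d=T[:3,:3]@np.linalg.solve(c["K"],[*p,1.]);return T[:3,3]+d*(z-T[2,3])/d[2]
def px(n,X):
    u=P(n)@np.append(X,1);return u[:2]/u[2]
E
python3 - <<'E'
from h import *
s=lambda u,v:((u+.5)/3.9+215-.5,(v+.5)/3.9+180-.5)
t=lambda u,v:((u+.5)/4.4+225-.5,(v+.5)/4.4+140-.5)
pr=dict(TL=((235,27),(70,82)),TR=((462,103),(369,106)),BR=((262,190),(348,377)),BL=((38,98),(40,352)),roll=((741,325),(721,271)),beadN=((308,150),(258,308)),sa=((488,378),(536,354)),sb=((575,350),(558,267)))
for k,(a,b) in pr.items():
    z=.115 if len(k)==2 and k[0] in"TB" else .088 if k=="roll" else .11 if k=="beadN" else .025
    print(k,tri(s(*a),t(*b)).round(4),onz("top",t(*b),z).round(4),onz("scene",s(*a),z).round(4))
print("rollfoot",onz("scene",s(725,462),0),"nearfoot",onz("scene",s(258,348),0))
print("dish rim corners z.116",[onz("top",t(*p),.116).round(4)[:2] for p in((192,146),(336,157),(323,316),(176,304))])
print("tray",onz("top",t(770,250),.05),onz("scene",s(545,348),.05))
E
```

```text
TL [0.5836 0.1298 0.1105] [0.5818 0.1298 0.115 ] [0.5745 0.1211 0.115 ]
TR [ 0.571  -0.088   0.1126] [ 0.57   -0.0874  0.115 ] [ 0.5665 -0.0915  0.115 ]
BR [ 0.3735 -0.0763  0.11  ] [ 0.3721 -0.0752  0.115 ] [ 0.366  -0.0837  0.115 ]
BL [0.3875 0.141  0.1049] [0.3838 0.1418 0.115 ] [0.3729 0.1207 0.115 ]
roll [ 0.4614 -0.3481  0.0864] [ 0.4607 -0.3471  0.088 ] [ 0.4592 -0.3496  0.088 ]
beadN [ 0.4396 -0.03    0.0993] [ 0.4203 -0.0108  0.11  ] [ 0.4406 -0.059   0.11  ]
sa [ 0.4064 -0.224   0.025 ] [ 0.4053 -0.2226  0.025 ] [ 0.4081 -0.2249  0.025 ]
sb [ 0.4747 -0.242   0.0216] [ 0.4727 -0.2397  0.025 ] [ 0.4715 -0.2458  0.025 ]
rollfoot [ 0.46004615 -0.35274861  0.        ] nearfoot [ 0.37456625 -0.07712348  0.        ]
dish rim corners z.116 [array([0.5361, 0.0398]), array([ 0.5309, -0.0641]), array([ 0.4148, -0.0568]), array([0.4205, 0.0473])]
tray [ 0.48528478 -0.39477761  0.05      ] [ 0.42243772 -0.25206103  0.05      ]
```

```bash
cat >> h.py <<'E'
C=np.array([.477,.0265,0]);XH=np.array([.054,.9985,0]);XH/=np.linalg.norm(XH);YH=np.array([-XH[1],XH[0],0]);ZH=np.array([0,0,1.])
def w(x,y,z): return C+XH*x/1e3+YH*y/1e3+ZH*z/1e3       # chest mm -> world
def ori(al): 
    Z=np.sin(al)*XH-np.cos(al)*ZH; Y=-YH; return R.from_matrix(np.c_[np.cross(Y,Z),Y,Z])
def delta(p,Rt):   # row in tool axes
    s=r.get_state();R0=R.from_quat(s["tcp_rot"])
    return np.r_[R0.inv().apply(p-s["ee_pos"]),(R0.inv()*Rt).as_rotvec()].round(4)
def tipgoal(x,y,z,al): # fingertip centre, chest mm
    Rt=ori(al); return delta(w(x,y,z)-.022*Rt.as_matrix()[:,2],Rt)
def where():
    s=r.get_state();Rm=R.from_quat(s["tcp_rot"]).as_matrix();t=s["ee_pos"]+.022*Rm[:,2]-C
    print("t",round(s["time"],2),"tip chest mm",(np.array([t@XH,t@YH,t@ZH])*1e3).round(1),"alpha",round(np.arctan2(Rm[:,2]@XH,-Rm[:,2]@ZH),3),"F",s["force"].round(1),"q",s["q"].round(2))
E
python3 - <<'E'
from h import *
where();print(tipgoal(-90,0,200,0.), tipgoal(-75,0,150,.7))
E
```

```text
t 0.1 tip chest mm [-651.6  165.9  206.4] alpha 0.002 F [1.5 0.2 1.1] q [-1.3   0.29  1.58 -0.    1.28 -0.15]
[ 0.4047 -0.4233  0.0074 -0.0018 -0.0014 -1.095 ] [ 0.4051 -0.4239  0.0626  0.3809  0.6261 -1.0486]
```

The rows are not in the units I measure in: shifts go in units of 25 mm. I convert before sending: -0.423 m is -16.92, 0.405 m is 16.2.

```bash
echo '{"dx": [16.2, 16.2, 16.2, 16.2, 16.2, 16.2, 16.2, 16.2, 16.2, 16.2], "dy": [-16.92, -16.92, -16.92, -16.92, -16.92, -16.92, -16.92, -16.92, -16.92, -16.92], "dz": [0.28, 0.28, 0.28, 0.28, 0.28, 0.28, 0.28, 0.28, 0.28, 0.28], "wx": [-0.002, -0.002, -0.002, -0.002, -0.002, -0.002, -0.002, -0.002, -0.002, -0.002], "wy": [-0.001, -0.001, -0.001, -0.001, -0.001, -0.001, -0.001, -0.001, -0.001, -0.001], "wz": [-1.095, -1.095, -1.095, -1.095, -1.095, -1.095, -1.095, -1.095, -1.095, -1.095]}' > mv.in && python3 shift.py mv.in 0
python3 - <<'E'
from h import *
where();print(tipgoal(-75,0,135,.7))
E
```

```text
time: 1.35
ee_pos: [0.4728, -0.061, 0.2222]
tcp_rot: [0.725, 0.689, -0.0, 0.001]
force: [0.3, -0.6, 0.3]
width: 0.0001
grasp_force: 0.0
t 1.35 tip chest mm [-87.6  -0.5 200.2] alpha -0.001 F [ 0.3 -0.6  0.3] q [-0.34 -0.16  2.06 -0.    1.24 -0.29]
[-1.500e-03 -5.000e-04  7.040e-02 -8.000e-04  7.011e-01  3.800e-03]
```

In the tool's units: 0.065 m is 2.6, -0.002 m is -0.08.

```bash
echo '{"dx": [-0.08, -0.08, -0.08, -0.08, -0.08, -0.08], "dy": [0, 0, 0, 0, 0, 0], "dz": [2.6, 2.6, 2.6, 2.6, 2.6, 2.6], "wx": [0, 0, 0, 0, 0, 0], "wy": [0.19, 0.38, 0.56, 0.7, 0.7, 0.7], "wz": [0, 0, 0, 0.003, 0.003, 0.003]}' > mv.in && python3 shift.py mv.in
python3 - <<'E'
from h import *
cv2.imwrite("pics/s1.png",cv2.resize(r.get_image("scene")[150:280,190:360],None,fx=4.6,fy=4.6,interpolation=cv2.INTER_CUBIC))
where();print(tipgoal(-62,0,116,.7),tipgoal(-42,0,85,.7),tipgoal(-36,0,86,.75))
E
```

```text
time: 2.1
ee_pos: [0.4726, -0.066, 0.1576]
tcp_rot: [0.683, 0.646, 0.248, -0.234]
force: [0.1, 0.4, -0.1]
width: 0.0001
grasp_force: 0.0
t 2.15 tip chest mm [-78.2  -0.8 141.2] alpha 0.696 F [ 0.8 -0.6 -0.5] q [-0.65  0.09  2.06  0.56  1.45 -0.8 ]
[-0.0038 -0.0008  0.0297  0.0017  0.0037 -0.0009] [-0.0083 -0.0009  0.0663  0.0017  0.0037 -0.0009] [-0.0042 -0.0009  0.0694  0.0017  0.0537 -0.0008]
```

View pics/s1.png

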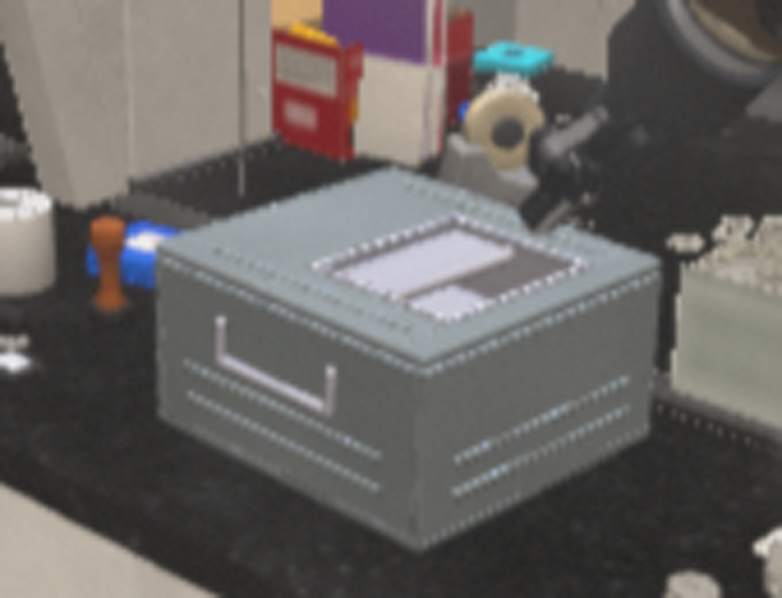

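The fingertips hang above the right part of the dish, at crop (530,222). I'll check that against the projection.

```bash
python3 - <<'E'
from h import *
f=lambda X:((px("scene",X)-[190,150]+.5)*4.6-.5).round(0)
for k in [(-78,0,141),(-78-7,0,141-8),(-78+8,0,149),(-85,-56,116),(-85,56,116),(15,56,116),(15,-56,116),(-110,100,115),(-110,-100,115),(110,100,115),(110,-100,115),(-110,100,0)]: print(k,f(w(*k)))
E
```

```text
(-78, 0, 141) [507. 243.]
(-85, 0, 133) [516. 260.]
(-70, 0, 149) [496. 225.]
(-85, -56, 116) [579. 262.]
(-85, 56, 116) [445. 316.]
(15, 56, 116) [316. 264.]
(15, -56, 116) [450. 216.]
(-110, 100, 115) [422. 356.]
(-110, -100, 115) [660. 256.]
(110, 100, 115) [148. 240.]
(110, -100, 115) [389. 163.]
(-110, 100, 0) [416. 551.]
```

```bash
python3 - <<'E'
from h import *
a=r.get_image("scene")[160:240,270:350];b=r.get_image("top")[150:230,250:330]
g=lambda i:cv2.resize((255*(i/255.)**.45).astype('uint8'),(400,400),interpolation=cv2.INTER_CUBIC)
cv2.imwrite("pics/s2.png",np.hstack([g(a),g(b)]))
for k in [(-78,0,141),(-78,14,141),(-78,-14,141),(-94,0,160)]: print(k,(px("scene",w(*k))-[270,160])*5,(px("top",w(*k))-[250,150])*5+[400,0])
where()
E
```

```text
(-78, 0, 141) [148.72232446 211.65511366] [634.99476835 207.38048612]
(-78, 14, 141) [130.26834853 218.61021831] [633.33703249 229.59192417]
(-78, -14, 141) [166.85594692 204.82074678] [636.64526828 185.26599967]
(-94, 0, 160) [174.55474411 184.7847648 ] [662.75828911 202.90713025]
t 2.25 tip chest mm [-78.   -0.9 141.4] alpha 0.696 F [-0.4 -0.   0.9] q [-0.65  0.09  2.06  0.57  1.45 -0.8 ]
```

View pics/s2.png

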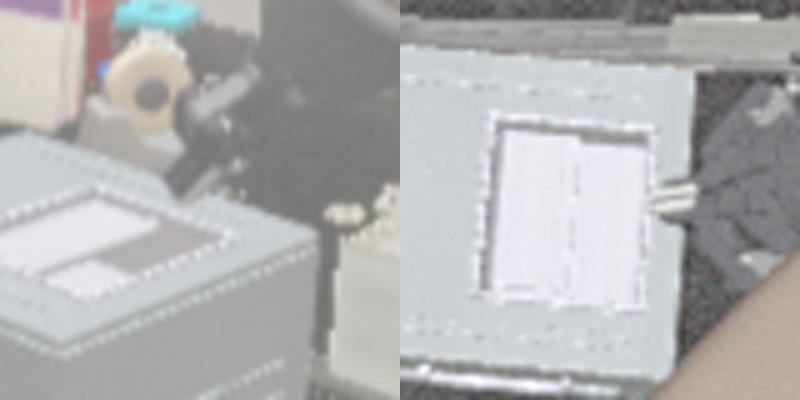

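The fingertips in the images stand about 12–17 mm farther back along the tool axis than the nominal 22 mm. The chest model fits to about 2 mm. I'll insert along the tool axis, since that line doesn't depend on tip length, and feel for the dish floor.

```bash
python3 - <<'E'
from h import *
for s in (40,20,0): print(s,tipgoal(-40.5-.643*s,0,84+.766*s,.7))
E
```

```text
40 [-0.0082 -0.0009  0.0281  0.0018  0.0036 -0.    ]
20 [-0.0082 -0.0009  0.0481  0.0018  0.0036 -0.    ]
0 [-0.0081 -0.001   0.0681  0.0018  0.0036 -0.    ]
```

```bash
echo '{"dx": [-0.32, -0.32, -0.32, -0.32, -0.32], "dy": [-0.04, -0.04, -0.04, -0.04, -0.04], "dz": [0.4, 1.12, 1.92, 2.32, 2.32], "wx": [0.002, 0.002, 0.002, 0.002, 0.002], "wy": [0.004, 0.004, 0.004, 0.004, 0.004], "wz": [0, 0, 0, 0, 0]}' > mv.in && python3 shift.py mv.in
python3 - <<'E'
from h import *
where()
a=r.get_image("scene")[160:240,270:350];b=r.get_image("top")[150:230,250:330]
g=lambda i:cv2.resize((255*(i/255.)**.45).astype('uint8'),(400,400),interpolation=cv2.INTER_CUBIC)
cv2.imwrite("pics/s3.png",np.hstack([g(a),g(b)]))
for k in [(-47,0,92),(-47-9,0,92+11),(-85,0,116),(-35,0,109)]: print(k,(px("scene",w(*k))-[270,160])*5,(px("top",w(*k))-[250,150])*5+[400,0])
E
```

```text
time: 2.88
ee_pos: [0.4728, -0.0339, 0.1071]
tcp_rot: [0.682, 0.645, 0.249, -0.238]
force: [0.2, 0.0, 0.5]
width: 0.0
grasp_force: 0.0
t 2.88 tip chest mm [-46.3   1.   90.3] alpha 0.703 F [0.2 0.  0.5] q [-0.6   0.15  2.11  0.6   1.35 -0.82]
(-47, 0, 92) [100.23211404 282.6943485 ] [583.09385884 219.61058573]
(-56, 0, 103) [113.72643726 268.31365424] [597.61562447 217.20336132]
(-85, 0, 116) [156.95308861 261.1649966 ] [644.26811381 216.65528759]
(-35, 0, 109) [ 84.4746763  246.28883484] [564.71553341 212.57653906]
```

View pics/s3.png

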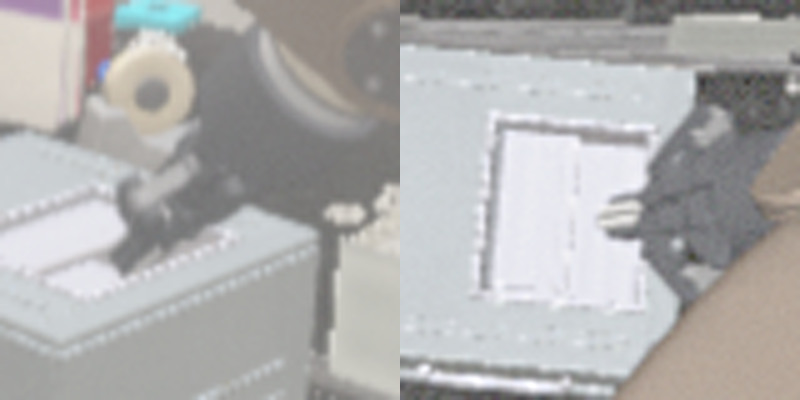

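The top view puts the tip at (598,215), where the nominal tip predicts (584,219), so the tips are effectively about 14 mm shorter. I'll continue inserting along the axis.

```bash
echo '{"dx": [0, 0, 0], "dy": [0.04, 0.04, 0.04], "dz": [0.28, 0.56, 0.56], "wx": [0, 0, 0], "wy": [0, 0, 0], "wz": [0, 0, 0]}' > mv.in && python3 shift.py mv.in && echo '{"dx": [0, 0, 0], "dy": [0, 0, 0], "dz": [0.08, 0.16, 0.16], "wx": [0, 0, 0], "wy": [0, 0, 0], "wz": [0, 0, 0]}' > mv.in && python3 shift.py mv.in && python3 -c "from h import *;where()"
```

```text
time: 3.35
ee_pos: [0.4745, -0.0256, 0.0969]
tcp_rot: [0.682, 0.645, 0.249, -0.237]
force: [-0.1, 0.6, 0.0]
width: 0.0
grasp_force: 0.0
time: 3.72
ee_pos: [0.475, -0.0234, 0.0942]
tcp_rot: [0.682, 0.645, 0.249, -0.237]
force: [-0.8, -0.2, 0.8]
width: -0.0002
grasp_force: 0.0
t 3.73 tip chest mm [-35.7  -0.7  77.4] alpha 0.702 F [-0.8 -0.2  0.8] q [-0.58  0.17  2.12  0.62  1.31 -0.83]
```

In the tool's units: 0.004 m is 0.16, 0.002 m is 0.08.

```bash
echo '{"dx": [0, 0, 0], "dy": [0, 0, 0], "dz": [0.08, 0.16, 0.16], "wx": [0, 0, 0], "wy": [0, 0, 0], "wz": [0, 0, 0]}' > mv.in && python3 shift.py mv.in && echo '{"dx": [0, 0, 0], "dy": [0, 0, 0], "dz": [0.08, 0.12, 0.12], "wx": [0, 0, 0], "wy": [0, 0, 0], "wz": [0, 0, 0]}' > mv.in && python3 shift.py mv.in && python3 -c "from h import *;where()"
```

```text
time: 4.1
ee_pos: [0.4753, -0.0208, 0.0914]
tcp_rot: [0.682, 0.645, 0.25, -0.237]
force: [0.0, 0.1, 1.6]
width: 0.0003
grasp_force: 0.0
time: 4.47
ee_pos: [0.4755, -0.0184, 0.0893]
tcp_rot: [0.682, 0.645, 0.25, -0.237]
force: [0.5, 3.2, 2.3]
width: -0.0001
grasp_force: 0.0
t 4.47 tip chest mm [-30.7  -0.9  72.5] alpha 0.704 F [0.5 3.2 2.3] q [-0.57  0.17  2.13  0.62  1.3  -0.83]
```

```bash
echo '{"dx": [0.16, 0.28, 0.4, 0.544, 0.544], "dy": [0, 0, 0, 0, 0], "dz": [-0.04, -0.08, -0.18, -0.272, -0.272], "wx": [0, 0, 0, 0, 0], "wy": [0, 0, 0, 0, 0], "wz": [0, 0, 0, 0, 0]}' > mv.in && python3 shift.py mv.in && python3 -c "from h import *;where()";  echo '{"dx": [0.12, 0.24, 0.24], "dy": [0, 0, 0], "dz": [-0.08, -0.16, -0.16], "wx": [0, 0, 0], "wy": [0, 0, 0], "wz": [0, 0, 0]}' > mv.in && python3 shift.py mv.in && python3 -c "from h import *;where()"
```

```text
time: 5.1
ee_pos: [0.4754, -0.0154, 0.1024]
tcp_rot: [0.683, 0.646, 0.247, -0.234]
force: [-3.2, -8.5, -0.3]
width: -0.0001
grasp_force: 3.7
t 5.1 tip chest mm [-27.8  -0.6  85.5] alpha 0.695 F [-3.2 -8.5 -0.3] q [-0.56  0.14  2.13  0.62  1.31 -0.81]
time: 5.48
ee_pos: [0.4758, -0.0137, 0.1095]
tcp_rot: [0.683, 0.646, 0.247, -0.234]
force: [-1.4, -8.9, -0.0]
width: -0.0001
grasp_force: 3.8
t 5.47 tip chest mm [-26.2  -1.   92.6] alpha 0.695 F [-1.4 -8.9 -0. ] q [-0.56  0.13  2.12  0.62  1.32 -0.8 ]
```

```bash
python3 - <<'E'
from h import *
a=r.get_image("scene")[180:240,250:330];b=r.get_image("top")[160:220,250:330]
g=lambda i:cv2.resize((255*(i/255.)**.6).astype('uint8'),(400,300),interpolation=cv2.INTER_CUBIC)
cv2.imwrite("pics/s4.png",np.hstack([g(a),g(b)]))
for k in [(-35,50,109),(-35,-50,109),(-31,50,127),(-31,-50,127),(-35,0,103)]: print(k,(px("scene",w(*k))-[250,180])*5,(px("top",w(*k))-[250,160])*5+[400,0])
E
```

```text
(-35, 50, 109) [117.54547296 171.83757139] [558.3702158  240.40611845]
(-35, -50, 109) [247.48698807 122.23528463] [570.96489785  85.92388967]
(-31, 50, 127) [112.58301861 136.88695314] [552.18941439 234.92158869]
(-31, -50, 127) [243.33849752  89.13889436] [565.05292873  78.38829461]
(-35, 0, 103) [184.11939726 156.83909559] [564.59754248 164.54340334]
```

View pics/s4.png

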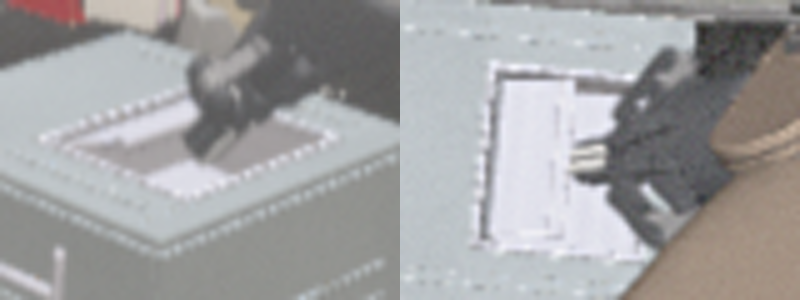

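The paddle's front edge has come up. Its near end is at about (122,143), against (117,172) shut and (112,137) at 0.4 rad. I'll keep lifting.

In the tool's units: 0.009 m is 0.36, -0.006 m is -0.24.

```bash
echo '{"dx": [0.12, 0.24, 0.36, 0.36], "dy": [0, 0, 0, 0], "dz": [-0.08, -0.16, -0.24, -0.24], "wx": [0, 0, 0, 0], "wy": [0, 0, 0, 0], "wz": [0, 0, 0, 0]}' > mv.in && python3 shift.py mv.in && python3 -c "from h import *;where()";  echo '{"dx": [0.12, 0.24, 0.24], "dy": [0, 0, 0], "dz": [-0.08, -0.16, -0.16], "wx": [0, 0, 0], "wy": [0, 0, 0], "wz": [0, 0, 0]}' > mv.in && python3 shift.py mv.in && python3 -c "from h import *;where()"
```

```text
time: 6.08
ee_pos: [0.476, -0.0098, 0.1199]
tcp_rot: [0.683, 0.646, 0.248, -0.235]
force: [-1.5, -6.1, -0.7]
width: -0.0
grasp_force: 2.9
t 6.08 tip chest mm [-22.2  -1.  103. ] alpha 0.697 F [-1.5 -6.1 -0.7] q [-0.55  0.11  2.12  0.62  1.34 -0.78]
time: 6.45
ee_pos: [0.4757, -0.0072, 0.1261]
tcp_rot: [0.683, 0.646, 0.248, -0.235]
force: [0.9, -6.7, -5.9]
width: -0.0001
grasp_force: 4.0
t 6.45 tip chest mm [-19.6  -0.5 109.2] alpha 0.697 F [ 0.9 -6.7 -5.9] q [-0.55  0.1   2.12  0.62  1.35 -0.77]
```

```bash
cat >> h.py <<'E'
def lidrows(ds,p0=None,R0=None,extra=(0,0,0)): # rows turning the tool with the lid about the hinge line
    s=r.get_state();R0=R.from_quat(s["tcp_rot"]);H=w(110,0,105)
    for d in ds:
        Q=R.from_rotvec(-d*-YH*-1) if 0 else R.from_rotvec(d*YH)
        p=H+Q.apply(s["ee_pos"]-H)
        print(d,np.r_[R0.inv().apply(p-s["ee_pos"]),(R0.inv()*Q*R0).as_rotvec()].round(3))
E
python3 -c "
from h import *
lidrows([.1,.2,.3,.4,.5])"
```

```text
0.1 [ 0.011 -0.    -0.009 -0.    -0.1    0.   ]
0.2 [ 0.023 -0.    -0.017 -0.    -0.2    0.   ]
0.3 [ 0.036 -0.    -0.024 -0.001 -0.3    0.   ]
0.4 [ 0.05  -0.    -0.029 -0.001 -0.4    0.   ]
0.5 [ 0.064 -0.    -0.033 -0.001 -0.5    0.   ]
```

In the tool's units: 0.024 m is 0.96, 0.018 m is 0.72.

```bash
echo '{"dx": [0.24, 0.48, 0.72, 0.96, 0.96], "dy": [0, 0, 0, 0, 0], "dz": [-0.16, -0.36, -0.52, -0.68, -0.68], "wx": [0, 0, 0, 0, 0], "wy": [-0.04, -0.09, -0.14, -0.19, -0.19], "wz": [0, 0, 0, 0, 0]}' > mv.in && python3 shift.py mv.in && python3 -c "
from h import *
where();lidrows([.1,.2,.3,.4,.5])
a=r.get_image('scene')[140:260,210:360]
cv2.imwrite('pics/s5.png',cv2.resize(a,None,fx=5,fy=5,interpolation=cv2.INTER_CUBIC))"
```

```text
time: 7.08
ee_pos: [0.4769, 0.0023, 0.1572]
tcp_rot: [0.702, 0.665, 0.185, -0.175]
force: [-0.3, -0.3, 0.1]
width: 0.0001
grasp_force: 0.0
t 7.08 tip chest mm [-13.3  -1.2 138. ] alpha 0.514 F [-0.3 -0.3  0.1] q [-0.46 -0.02  2.12  0.49  1.29 -0.6 ]
0.1 [ 0.012  0.    -0.009  0.    -0.1   -0.   ]
0.2 [ 0.024  0.    -0.016  0.    -0.2   -0.   ]
0.3 [ 0.037  0.    -0.022  0.    -0.3   -0.   ]
0.4 [ 0.051  0.    -0.027  0.    -0.4   -0.   ]
0.5 [ 0.065  0.    -0.03   0.    -0.5   -0.   ]
```

View pics/s5.png

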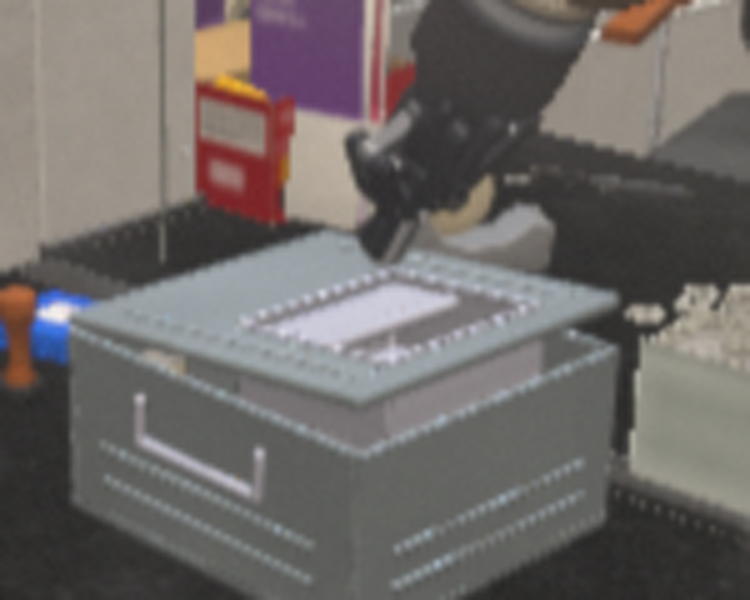

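The lid is slightly open, with its front near corner at about crop (364,398). The fingers have come off the bead and the paddle is back down, so the latch is cleared. I'll estimate the lid angle, then lift by the front edge.

```bash
cat >> h.py <<'E'
def lidpt(s,d,y,th): # s along lid from hinge, d above underside -> chest mm
    return (110-np.cos(th)*s+np.sin(th)*d, y, 105+np.sin(th)*s+np.cos(th)*d)
L=.008
def tg(x,y,z,al):
    Rt=ori(al); return delta(w(x,y,z)-L*Rt.as_matrix()[:,2],Rt)
def ug(x,y,z,al): # leading upper corner goal
    return tg(x-11*np.cos(al),y,z-11*np.sin(al),al)
E
python3 - <<'E'
from h import *
for th in (.08,.11,.14,.17,.2):
    print(th,[((px("scene",w(*lidpt(220,10,y,th)))-[210,140])*5).round(0) for y in(100,-100)],lidpt(220,0,0,th))
print(tg(-20,0,200,.5),tg(-150,0,200,.5),ug(-135,0,118,1.0))
E
```

```text
0.08 [array([355., 400.]), array([616., 295.])] (np.float64(-109.29637538657627), 0, np.float64(122.581232673218))
0.11 [array([354., 386.]), array([616., 283.])] (np.float64(-108.6703415504733), 0, np.float64(129.15122618417846))
0.14 [array([353., 373.]), array([615., 271.])] (np.float64(-107.84751916678016), 0, np.float64(135.69948522173203))
0.17 [array([351., 359.]), array([614., 259.])] (np.float64(-106.82864872010336), 0, np.float64(142.2201167947391))
0.2 [array([349., 345.]), array([612., 247.])] (np.float64(-105.61464712507316), 0, np.float64(148.70725277491346))
[ 0.0254 -0.0009 -0.0438 -0.0006 -0.014  -0.0006] [-0.0878 -0.0008 -0.1078 -0.0006 -0.014  -0.0006] [-0.1287 -0.0008 -0.0229 -0.0005  0.486  -0.0007]
```

The rows are not in the units I measure in: shifts go in units of 25 mm. I convert before sending: -0.108 m is -4.32, -0.088 m is -3.52.

```bash
echo '{"dx": [1, -1.2, -3.52, -3.52, -3.52, -3.52, -3.52], "dy": [0, 0, 0, 0, 0, 0, 0], "dz": [-1.76, -3.04, -4.32, -4.32, -4.32, -4.32, -4.32], "wx": [0, 0, 0, 0, 0, 0, 0], "wy": [0, 0, 0.1, 0.29, 0.47, 0.486, 0.486], "wz": [0, 0, 0, 0, 0, 0, 0]}' > mv.in && python3 shift.py mv.in && python3 -c "
from h import *
where();print(ug(-150,0,130,1.0),ug(-130,0,119,1.0),ug(-102,0,120,1.0),ug(-102,0,128,1.))"
```

```text
time: 8.0
ee_pos: [0.4694, -0.1278, 0.2065]
tcp_rot: [0.638, 0.603, 0.347, -0.329]
force: [0.2, -0.4, -0.9]
width: -0.0001
grasp_force: 0.0
t 8.0 tip chest mm [-136.    -0.7  194.6] alpha 0.998 F [ 0.2 -0.4 -0.9] q [-0.81  0.21  1.94  0.67  1.76 -0.9 ]
[-0.0729 -0.0005  0.0373 -0.      0.0023 -0.0022] [-0.0713 -0.0005  0.06   -0.      0.0023 -0.0022] [-0.0553 -0.0006  0.083  -0.      0.0023 -0.0022] [-0.0485 -0.0006  0.0787 -0.      0.0023 -0.0022]
```

```bash
echo '{"dx": [-1.6, -2.92, -2.84, -2.84, -2.84], "dy": [0, 0, 0, 0, 0], "dz": [0.8, 1.48, 2.4, 2.4, 2.4], "wx": [0, 0, 0, 0, 0], "wy": [0, 0.002, 0.002, 0.002, 0.002], "wz": [0, 0, 0, 0, 0]}' > mv.in && python3 shift.py mv.in && python3 -c "
from h import *
where();print(ug(-116,0,119.5,1.0),ug(-102,0,120,1.0),ug(-102,0,128,1.))"
```

```text
time: 8.62
ee_pos: [0.4708, -0.1161, 0.1162]
tcp_rot: [0.637, 0.604, 0.348, -0.329]
force: [-0.1, -0.0, 0.5]
width: -0.0001
grasp_force: 0.0
t 8.62 tip chest mm [-124.2   -1.5  104.3] alpha 0.998 F [-0.1 -0.   0.5] q [-0.8   0.34  1.98  0.67  1.62 -1.  ]
[ 0.0062 -0.0015  0.0127  0.0007  0.0021  0.0011] [ 0.0142 -0.0015  0.0242  0.0007  0.0021  0.0011] [ 0.021  -0.0015  0.0198  0.0007  0.0021  0.0011]
```

In the tool's units: 0.0185 m is 0.74, 0.013 m is 0.52.

```bash
echo '{"dx": [0.24, 0.4, 0.4], "dy": [-0.04, -0.04, -0.04], "dz": [0.52, 0.74, 0.74], "wx": [0, 0, 0], "wy": [0, 0, 0], "wz": [0, 0, 0]}' > mv.in && python3 shift.py mv.in && python3 -c "
from h import *
where()"; echo '{"dx": [0.08, 0.16, 0.16], "dy": [0, 0, 0], "dz": [0.12, 0.24, 0.24], "wx": [0, 0, 0], "wy": [0, 0, 0], "wz": [0, 0, 0]}' > mv.in && python3 shift.py mv.in && python3 -c "
from h import *
where()"
```

```text
time: 9.0
ee_pos: [0.47, -0.0945, 0.1132]
tcp_rot: [0.637, 0.603, 0.348, -0.33]
force: [0.5, -0.4, -0.6]
width: 0.0001
grasp_force: 0.0
t 9.0 tip chest mm [-102.7    0.5  101.3] alpha 1.0 F [ 0.5 -0.4 -0.6] q [-0.77  0.33  2.01  0.69  1.6  -0.99]
time: 9.38
ee_pos: [0.4704, -0.0878, 0.113]
tcp_rot: [0.638, 0.603, 0.348, -0.33]
force: [-0.6, 0.1, 0.6]
width: 0.0001
grasp_force: 0.0
t 9.38 tip chest mm [-96.    0.4 101.1] alpha 1.0 F [-0.6  0.1  0.6] q [-0.76  0.32  2.02  0.69  1.59 -0.99]
```

In the tool's units: -0.0043 m is -0.172, 0.007 m is 0.28.

```bash
echo '{"dx": [0.14, 0.28, 0.28], "dy": [0, 0, 0], "dz": [-0.08, -0.172, -0.172], "wx": [0, 0, 0], "wy": [0, 0, 0], "wz": [0, 0, 0]}' > mv.in && python3 shift.py mv.in && python3 -c "
from h import *
where()"; echo '{"dx": [0.14, 0.28, 0.28], "dy": [0, 0, 0], "dz": [-0.08, -0.172, -0.172], "wx": [0, 0, 0], "wy": [0, 0, 0], "wz": [0, 0, 0]}' > mv.in && python3 shift.py mv.in && python3 -c "
from h import *
where()"
```

```text
time: 9.75
ee_pos: [0.4708, -0.0882, 0.1218]
tcp_rot: [0.638, 0.603, 0.348, -0.329]
force: [0.7, 0.6, -0.3]
width: 0.0
grasp_force: 0.0
t 9.75 tip chest mm [-96.3  -0.  109.9] alpha 0.999 F [ 0.7  0.6 -0.3] q [-0.76  0.31  2.01  0.69  1.6  -0.98]
time: 10.12
ee_pos: [0.4707, -0.0878, 0.1299]
tcp_rot: [0.638, 0.603, 0.348, -0.33]
force: [0.0, 0.1, -0.4]
width: 0.0005
grasp_force: 0.0
t 10.12 tip chest mm [-9.60e+01  1.00e-01  1.18e+02] alpha 1.0 F [ 0.   0.1 -0.4] q [-0.76  0.29  2.01  0.69  1.61 -0.97]
```

In the tool's units: 0.0135 m is 0.54, -0.0105 m is -0.42.

```bash
echo '{"dx": [-0.28, -0.42, -0.24, -0.24], "dy": [0, 0, 0, 0], "dz": [0.22, 0.26, 0.54, 0.54], "wx": [0, 0, 0, 0], "wy": [0, 0, 0, 0], "wz": [0, 0, 0, 0]}' > mv.in && python3 shift.py mv.in && python3 -c "
from h import *
where()"; echo '{"dx": [0.14, 0.28, 0.42, 0.42], "dy": [0, 0, 0, 0], "dz": [-0.08, -0.172, -0.26, -0.26], "wx": [0, 0, 0, 0], "wy": [0, 0, 0, 0], "wz": [0, 0, 0, 0]}' > mv.in && python3 shift.py mv.in && python3 -c "
from h import *
where()"
```

```text
time: 10.62
ee_pos: [0.4708, -0.0837, 0.1159]
tcp_rot: [0.64, 0.605, 0.344, -0.326]
force: [-5.1, -17.0, -1.7]
width: -0.0
grasp_force: 8.4
t 10.62 tip chest mm [-92.    0.2 103.8] alpha 0.988 F [ -5.1 -17.   -1.7] q [-0.75  0.31  2.02  0.69  1.58 -0.98]
time: 11.12
ee_pos: [0.4708, -0.0823, 0.1279]
tcp_rot: [0.64, 0.604, 0.345, -0.327]
force: [-3.1, -12.9, -3.6]
width: -0.0002
grasp_force: 6.2
t 11.12 tip chest mm [-90.6   0.3 115.8] alpha 0.99 F [ -3.1 -12.9  -3.6] q [-0.75  0.28  2.02  0.7   1.6  -0.96]
```

```bash
python3 - <<'E'
from h import *
a=r.get_image("scene")[165:240,270:345];b=r.get_image("top")[160:235,270:345]
g=lambda i:cv2.resize((255*(i/255.)**.6).astype('uint8'),(400,400),interpolation=cv2.INTER_CUBIC)
cv2.imwrite("pics/s6.png",np.hstack([g(a),g(b)]));k=400/75
s=r.get_state();t=s["ee_pos"]
f=lambda X:((px("scene",X)-[270,165])*k,(px("top",X)-[270,160])*k+[400,0])
print("tcp",f(t));Rm=R.from_quat(s["tcp_rot"]).as_matrix();print("tip22",f(t+.022*Rm[:,2]))
for th in(.05,.1,.15,.25):print(th,[f(w(*lidpt(220,10,y,th))) for y in(100,-100)])
where()
E
```

```text
tcp (array([206.79826679, 243.34346273]), array([595.93779916, 177.43924605]))
tip22 (array([175.86394534, 255.83205462]), array([563.32767388, 179.12042941]))
0.05 [(array([ 59.95570803, 307.06839195]), array([584.29635828, 347.27440661])), (array([337.3023094 , 194.10421322]), array([607.60828723,  13.0427802 ]))]
0.1 [(array([ 58.41007851, 283.33286882]), array([583.22096187, 344.60812518])), (array([336.80455988, 172.85473459]), array([606.76176497,   7.64978034]))]
0.15 [(array([ 55.9443003 , 259.23824949]), array([581.15637758, 341.8358291 ])), (array([335.40890277, 151.34128759]), array([604.95898388,   2.1299497 ]))]
0.25 [(array([ 48.25815286, 210.31541172]), array([573.98122106, 335.99337249])), (array([329.91772295, 107.82002383]), array([598.40976248,  -9.24116625]))]
t 11.22 tip chest mm [-90.6   0.3 115.8] alpha 0.99 F [ -2.6 -11.4  -2.5] q [-0.75  0.28  2.02  0.7   1.6  -0.96]
```

View pics/s6.png

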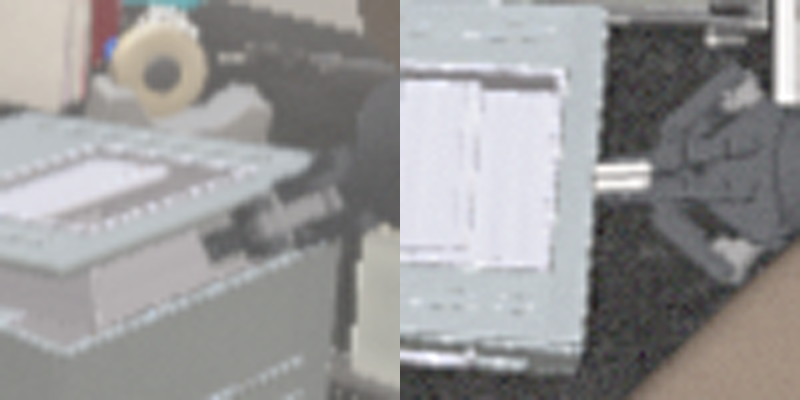

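The tip is under the lid's front edge at scene (205,250), pressing on the dish's front wall, and the lid is at about 0.12 rad. I'll back off slightly and raise.

In the tool's units: -0.009 m is -0.36, -0.0065 m is -0.26.

```bash
echo '{"dx": [-0.04, 0.12, 0.26, 0.26], "dy": [0, 0, 0, 0], "dz": [-0.16, -0.26, -0.36, -0.36], "wx": [0, 0, 0, 0], "wy": [0, 0, 0, 0], "wz": [0, 0, 0, 0]}' > mv.in && python3 shift.py mv.in && python3 -c "
from h import *
where()"; echo '{"dx": [0.168, 0.336, 0.504, 0.504], "dy": [0, 0, 0, 0], "dz": [-0.108, -0.216, -0.32, -0.32], "wx": [0, 0, 0, 0], "wy": [0, 0, 0, 0], "wz": [0, 0, 0, 0]}' > mv.in && python3 shift.py mv.in && python3 -c "
from h import *
where()"
```

```text
time: 11.72
ee_pos: [0.471, -0.0832, 0.1404]
tcp_rot: [0.637, 0.603, 0.348, -0.33]
force: [-1.0, 0.3, -0.4]
width: -0.0002
grasp_force: 0.0
t 11.72 tip chest mm [-9.130e+01  1.000e-01  1.285e+02] alpha 1.0 F [-1.   0.3 -0.4] q [-0.76  0.27  2.02  0.7   1.63 -0.95]
time: 12.22
ee_pos: [0.4711, -0.0835, 0.1553]
tcp_rot: [0.638, 0.603, 0.348, -0.329]
force: [0.0, 0.5, -0.6]
width: -0.0003
grasp_force: 0.0
t 12.22 tip chest mm [-91.7  -0.  143.4] alpha 0.999 F [ 0.   0.5 -0.6] q [-0.76  0.24  2.01  0.7   1.65 -0.94]
```

```bash
cat >> h.py <<'E'
def lidangle(ref="pics/scene0.png"):
    """fit lid angle: image-gradient along projected near-side and front edges of the lid's top"""
    g=cv2.GaussianBlur(cv2.cvtColor(r.get_image("scene"),cv2.COLOR_BGR2GRAY).astype(np.float32),(0,0),.8)
    out=[]
    for th in np.arange(0,2.3,.01):
        sc=0;n=0
        for (a,b) in [((30,10,100),(220,10,100)),((220,10,100),(220,10,50))]:
            p=px("scene",w(*lidpt(*a,th)));q=px("scene",w(*lidpt(*b,th)));d=(q-p)/np.linalg.norm(q-p);nn=np.array([-d[1],d[0]])
            m=int(np.linalg.norm(q-p))+1;t=np.linspace(.05,.95,m)[:,None];X=p+t*(q-p)
            s=lambda o:cv2.remap(g,(X+o*nn)[:,0].astype(np.float32),(X+o*nn)[:,1].astype(np.float32),1).ravel()
            sc+=np.abs(np.median(s(1.5)-s(-1.5)))*m;n+=m
        out.append((sc/n,round(th,2)))
    return sorted(out)[::-1][:6]
E
python3 - <<'E'
from h import *
print(lidangle());where()
E
```

```text
[(np.float32(71.85221), np.float64(0.45)), (np.float32(65.36011), np.float64(0.46)), (np.float32(64.497345), np.float64(0.44)), (np.float32(54.636803), np.float64(0.47)), (np.float32(51.072594), np.float64(0.43)), (np.float32(46.08283), np.float64(0.42))]
t 12.28 tip chest mm [-9.160e+01  1.000e-01  1.431e+02] alpha 1.0 F [-0.   0.  -0.4] q [-0.76  0.24  2.02  0.7   1.65 -0.94]
```

```bash
python3 - <<'E'
import h
from h import *
print(lidangle())
im=r.get_image("scene");cv2.imwrite("pics/full_a.png",im)
class F: pass
o=h.r
class Fake:
    calibration=staticmethod(o.calibration)
    get_image=staticmethod(lambda n:cv2.imread("pics/scene0.png"))
h.r=Fake;print(h.lidangle())
g=cv2.cvtColor(im,cv2.COLOR_BGR2GRAY)
for th in(.1,.2,.3,.45):print(th,px("scene",w(*lidpt(220,10,100,th))).round(0))
print("\n".join(" ".join(f"{v:3d}" for v in row) for row in g[150:236:3,262:306:2]))
E
```

```text
[(np.float32(71.692696), np.float64(0.45)), (np.float32(65.33312), np.float64(0.46)), (np.float32(65.1783), np.float64(0.44)), (np.float32(54.369644), np.float64(0.47)), (np.float32(50.499496), np.float64(0.43)), (np.float32(45.99381), np.float64(0.42))]
[(np.float32(74.766815), np.float64(0.45)), (np.float32(70.20488), np.float64(0.44)), (np.float32(64.44936), np.float64(0.46)), (np.float32(57.731304), np.float64(0.43)), (np.float32(48.577034), np.float64(0.47)), (np.float32(46.183655), np.float64(0.42))]
0.1 [281. 218.]
0.2 [280. 209.]
0.3 [278. 200.]
0.45 [274. 186.]
 82  82  84  84  83  86  85  85  86  88 122 147 151 122 122 122 122 122 120 120 132 142
 82  82  82  83  83  83  83  83  84  85 122 118 145  99  99  93 122 120 118 120 137 142
 80  80  82  79  81  82  82  82  83  82 119 109 143  80  79  90 120 120 120 119 135 142
126  88  86  79  81  82  82  82  82  82 118 104 138  78  79  88 118 130 156 149 155 148
 89  82  90 107 154 141 118 102  95  87 117 115 150  81  82  85 155 165 170 154 155 174
129  83  79  99 175 177 177 182 180 181 175 168 143  64  62  91  91  89 134 127 126
[... 1328 characters left out ...]
  98 101 111 123 136 144 158 158 161 161 155 140 120 108 129 133 141 143 140 138 138
115 116 116 116 115 112 109 101  96 102 105 104 114 143 141 142 140 140 139 141 141 142
114 116 116 117 115 117 115 115 115 115 116 116 119 137 137 139 139 142 142 140 139 140
142 129 111 133 133 126 118 116 117 118 116 116 116 139 141 140 141 137 121 153 149 135
 93  96 112 136 173 139 129 125 125 121 120 119 116 149 135 138 137 130 120 102 101 102
 95  92  92  92  94  97 127 149 136 126 124 128 150 139 132 104 101 101  99 101 102 102
152  93  92  92  93  93  94  92  97 111 121 108 101 102 101 101 100 100  99 100 101  99
121  94  94  92  92  91  92  95  94 100 101 101 100  99 101 100 100  98 101 101 101 100
```

```bash
python3 - <<'E'
from h import *
im=cv2.cvtColor(cv2.imread("pics/full_a.png"),cv2.COLOR_BGR2GRAY)
ch="#%+-. "
for v in range(168,226,2): print(v,"".join(ch[min(5,int(im[v,u])//35)] for u in range(270,346)))
b=cv2.cvtColor(r.get_image("top"),cv2.COLOR_BGR2GRAY)
for v in range(170,220,2): print(v,"".join(ch[min(5,int(b[v,u])//42)] for u in range(280,350)))
s=r.get_state();t=s["ee_pos"];Rm=R.from_quat(s["tcp_rot"]).as_matrix()
for l in(0,.01,.022):print(l,px("scene",t+l*Rm[:,2]),px("top",t+l*Rm[:,2]))
for th in (.1,.15): print(th,[(px("scene",w(*lidpt(220,d,y,th))).round(0)) for d in(0,9) for y in(100,0,-100)],px("top",w(*lidpt(220,9,0,th))))
E
```

```text
168 ..          .....+%%%%++%+..  .   .+%%%%%%%%++%+++%+++++----.........----++%
170 ..          ....-+%%%%%+-      ..  ..+%%%%%%%%%%%%%%%%%%%%%+++++------++++++
172 ... .   .  .....-+%%++-   ...........+%%%%%%%%%%%%%%%%%%%%%%%%%%%%%++%++++++
174 ......     .....-+%%+.  ....------...-+%%+%%++++%++++%%++%%%%%+%%%%%%%+++++%
176 .........   ....+%+%+.....---++++--...+%%++++++%%%%%%%%%%%++++++++++%+%%%%%%
178 ...............-+%+++------++%++++-...-%%%%%%%%%%%%%%%%%%%%%++%%%%%%%%%%%%%%
180 ...............-+-...------+%%%%++-.--+%%%%++++%%%%%%%%%%%%%%%%%%%%%%%%%%%%%
182 ...............-++-......-----+--.---+%%+--....-+%%%%%%%%%%%%%%%%%%%%%%%%%%%
184 ++---......--++%+++-----------------+++-.........-+%%%%%%%%%%%%%%++%%%%%%%%%
186 %+++-------++++++++--------------............------%%%%%%%%%%%%%%+%%%%%%%%%%
188 .....................--------.............-------++%%%%%%%%%%%++%%%%%%%%%%%%
190 ........................... .........----------+++%%+%%%%%%++++++%%%%%%%%%%%
192 ................ ....   .....................-++%%+++++++-----++++%%%%%%%%%%
194 .......... ....-...--.----....-...  .......
[... 2923 characters left out ...]
---..%############################%%%+++++++++++++
216 ....-.....---.....-------###########################%%%+++++++++++++++
218 ---..-...-----.-..-----.-%########################%%%%++++++++++++++++
0 [309.63286733 200.73460293] [307.6711452  191.48996102]
0.01 [306.92340002 201.8533723 ] [304.7985757  191.63931795]
0.022 [303.72257396 203.1750292 ] [301.38402371 191.81685483]
0.1 [array([281., 222.]), array([309., 211.]), array([333., 201.]), array([281., 219.]), array([309., 207.]), array([333., 198.])] [306.60508826 192.60165488]
0.15 [array([281., 218.]), array([309., 207.]), array([333., 197.]), array([281., 214.]), array([308., 203.]), array([333., 194.])] [306.25985683 191.8181014 ]
```

```bash
sed -i 's/^L=.008/L=.003/' h.py; python3 -c "
from h import *
where();print(ug(-120,0,150,1.0),ug(-120,0,125,1.0),ug(-99,0,125.5,1.0))"
```

```text
t 12.43 tip chest mm [-91.5   0.3 142.7] alpha 1.0 F [-0.4  0.5  0.6] q [-0.76  0.24  2.02  0.7   1.65 -0.94]
[-0.0203  0.0004 -0.009   0.0004 -0.0003 -0.0022] [-0.0413  0.0004  0.0045  0.0004 -0.0003 -0.0022] [-0.0296  0.0004  0.022   0.0004 -0.0003 -0.0022]
```

In the tool's units: -0.041 m is -1.64, -0.034 m is -1.36.

```bash
echo '{"dx": [-0.8, -1.64, -1.64, -1.36, -1.2, -1.2], "dy": [0, 0, 0, 0, 0, 0], "dz": [-0.36, 0.18, 0.18, 0.56, 0.84, 0.84], "wx": [0, 0, 0, 0, 0, 0], "wy": [0, 0, 0, 0, 0, 0], "wz": [0, 0, 0, 0, 0, 0]}' > mv.in && python3 shift.py mv.in && python3 -c "
from h import *
where()
b=cv2.cvtColor(r.get_image('top'),cv2.COLOR_BGR2GRAY)
im=cv2.cvtColor(r.get_image('scene'),cv2.COLOR_BGR2GRAY)
ch='#%+-. '
for v in range(190,226,2): print(v,''.join(ch[min(5,int(im[v,u])//35)] for u in range(270,346)))
for v in range(184,200,2): print(v,''.join(ch[min(5,int(b[v,u])//42)] for u in range(295,330)))
"
```

```text
time: 13.18
ee_pos: [0.4708, -0.081, 0.1187]
tcp_rot: [0.637, 0.603, 0.348, -0.33]
force: [0.4, -0.1, -0.5]
width: -0.0
grasp_force: 0.0
t 13.18 tip chest mm [-89.1   0.4 106.8] alpha 1.0 F [ 0.4 -0.1 -0.5] q [-0.75  0.31  2.02  0.7   1.59 -0.98]
190 ........................... .........----------+++%%%%%%%%%%%%%%%%%%%%%%%%%%
192 ................ ....   ........................---+++%%%%%%%%%%%%%%%%%%%%%%
194 .......... ....-...--.----....-...  ......................-----%%%%%%%%%%%%%
196 .... ....---..            .    .-------......   ............---+%%%%%%%%%%%%
198 ...---..                     ..---------...............---++%%%%%%%%%%%%%%%%
200 ...                    ..----------. .............---+++%%%%%%%%%%%%%%%%%%%%
202                  ...----------. .............---+++%%%%%%%%%%%%%%%%%%%%%%%%%
204            ...----------. .. ...........---------+%%%%%%%%%%+++%%%%%%%%%%%%%
206 .............-...... ..............-----------++++++%%%++---++++%%%%%%%%%%%%
208 ..............................---------...-%%%%%+++----------++%%%%%%%%%%%%%
210 ........................---------....--
[... 224 characters left out ...]
.....-.----......-+%%+++-+%%%%%++++++++++++%%%+....--...
218 ---------------------.----..........---------++++++++++++++++++%%%+...------
220 --------------------...........-----------+++++++++++++++++++++%%%%...------
222 -------------------.-.....----...---+++++++++++++++++++++++++++%%%%......---
224 ....--------------...-.----..--+-++++++++++++++++++++++++++++++%%%%.....--..
184      -------%##########%%%%%%%%%%##
186    ..-------%##########%%%%%%%%##%%
188      .----..%#########%%%%%%%%%%%%%
190    ..-------%%%%%%%%%%%%%%%%%%%%%%%
192    .-------.       ..+%%%%#%%%#%%%%
194    .--------.       .+%%%%%%%%%%%%%
196    .-------++++++++++%%%%%%#%%%%%%%
198   ..-------%#%%%%%#%%%%%%%%%%###%%%
```

In the tool's units: 0.0105 m is 0.42, 0.007 m is 0.28.

```bash
echo '{"dx": [0.14, 0.28, 0.42, 0.42], "dy": [0, 0, 0, 0], "dz": [-0.08, -0.172, -0.26, -0.26], "wx": [0, 0, 0, 0], "wy": [0, 0, 0, 0], "wz": [0, 0, 0, 0]}' > mv.in && python3 shift.py mv.in && python3 -c "
from h import *
where()"; echo '{"dx": [0.168, 0.336, 0.336], "dy": [0, 0, 0], "dz": [-0.108, -0.216, -0.216], "wx": [0, 0, 0], "wy": [0, 0, 0], "wz": [0, 0, 0]}' > mv.in && python3 shift.py mv.in && python3 -c "
from h import *
where()"
```

```text
time: 13.78
ee_pos: [0.4709, -0.0828, 0.1301]
tcp_rot: [0.638, 0.603, 0.347, -0.329]
force: [-1.1, -6.1, -4.3]
width: -0.0001
grasp_force: 3.3
t 13.78 tip chest mm [-91.    0.2 118.1] alpha 0.997 F [-1.1 -6.1 -4.3] q [-0.75  0.28  2.02  0.7   1.61 -0.96]
time: 14.15
ee_pos: [0.4713, -0.0814, 0.1416]
tcp_rot: [0.637, 0.603, 0.349, -0.33]
force: [0.1, -2.2, 0.4]
width: 0.0003
grasp_force: 0.8
t 14.15 tip chest mm [-8.960e+01 -1.000e-01  1.298e+02] alpha 1.002 F [ 0.1 -2.2  0.4] q [-0.75  0.27  2.02  0.7   1.63 -0.95]
```

```bash
python3 - <<'E'
s=open('h.py').read()
s=s.replace('sc+=np.abs(np.median(s(1.5)-s(-1.5)))*m','sc+=np.median((s(1.5)-s(-1.5))*SG)*m').replace('def lidangle(','SG=-1\ndef lidangle(').replace('np.arange(0,2.3,.01)','np.arange(lo,hi,.01)').replace('ref="pics/scene0.png"','lo=0,hi=.4')
open('h.py','w').write(s)
E
python3 - <<'E'
import h
from h import *
for sg in(1,-1): h.SG=sg;print(sg,h.lidangle())
o=h.r
class Fake:
    calibration=staticmethod(o.calibration)
    get_image=staticmethod(lambda n:cv2.imread("pics/scene0.png"))
h.r=Fake
for sg in(1,-1): h.SG=sg;print(sg,h.lidangle())
E
```

```text
1 [(np.float32(11.171185), np.float64(0.32)), (np.float32(10.044761), np.float64(0.31)), (np.float32(9.174896), np.float64(0.0)), (np.float32(8.199798), np.float64(0.39)), (np.float32(6.996155), np.float64(0.01)), (np.float32(6.666687), np.float64(0.33))]
-1 [(np.float32(45.020985), np.float64(0.14)), (np.float32(40.206055), np.float64(0.15)), (np.float32(39.472992), np.float64(0.13)), (np.float32(29.849596), np.float64(0.16)), (np.float32(27.990105), np.float64(0.12)), (np.float32(21.337914), np.float64(0.25))]
1 [(np.float32(12.291664), np.float64(0.26)), (np.float32(11.498864), np.float64(0.39)), (np.float32(9.625503), np.float64(0.25)), (np.float32(8.184681), np.float64(0.27)), (np.float32(5.1384335), np.float64(0.38)), (np.float32(5.005554), np.float64(0.24))]
-1 [(np.float32(35.00741), np.float64(0.0)), (np.float32(28.018995), np.float64(0.01)), (np.float32(19.72084), np.float64(0.02)), (np.float32(14.785657), np.float64(0.17)), (np.float32(13.477944), np.float64(0.16)), (np.float32(11.921786), np.float64(0.03))]
```

```bash
python3 -c "
from h import *
where();print(ug(-125,0,145,1.0),ug(-128,0,127,1.25),ug(-97,0,127,1.25))"
```

```text
t 14.25 tip chest mm [-8.970e+01 -1.000e-01  1.292e+02] alpha 1.001 F [ 0.8 -0.8  0.2] q [-0.75  0.27  2.02  0.7   1.63 -0.95]
[-0.0168 -0.0001 -0.0192  0.0012 -0.001  -0.0011] [-3.39e-02 -1.00e-04 -9.20e-03  1.40e-03  2.49e-01 -1.00e-03] [-1.72e-02 -1.00e-04  1.69e-02  1.40e-03  2.49e-01 -1.00e-03]
```

In the tool's units: -0.034 m is -1.36, -0.025 m is -1.

```bash
echo '{"dx": [-0.68, -1.36, -1.36, -1.36, -1, -0.7, -0.7], "dy": [0, 0, 0, 0, 0, 0, 0], "dz": [-0.76, -0.36, -0.36, -0.36, 0.16, 0.64, 0.64], "wx": [0, 0, 0, 0, 0, 0, 0], "wy": [0, 0.15, 0.25, 0.25, 0.25, 0.25, 0.25], "wz": [0, 0, 0, 0, 0, 0, 0]}' > mv.in && python3 shift.py mv.in && python3 -c "
from h import *
where();print(lidangle()[:2],ug(-97,0,127,1.25),ug(-97,0,137,1.25))"
```

```text
time: 15.12
ee_pos: [0.4708, -0.0759, 0.1177]
tcp_rot: [0.589, 0.558, 0.424, -0.403]
force: [0.3, 0.7, 0.4]
width: 0.0001
grasp_force: 0.0
t 15.12 tip chest mm [-81.7   0.7 110.7] alpha 1.249 F [0.3 0.7 0.4] q [-0.78  0.43  1.99  0.8   1.75 -1.05]
[(np.float32(45.49431), np.float64(0.14)), (np.float32(40.598576), np.float64(0.13))] [-0.0002  0.0004  0.     -0.0006  0.0008 -0.0004] [ 0.0093  0.0004 -0.0031 -0.0006  0.0008 -0.0004]
```

In the tool's units: 0.0047 m is 0.188, 0.0016 m is 0.064.

```bash
echo '{"dx": [0.04, 0.064, 0.064], "dy": [0, 0, 0], "dz": [0.08, 0.188, 0.188], "wx": [0, 0, 0], "wy": [0, 0, 0], "wz": [0, 0, 0]}' > mv.in && python3 shift.py mv.in ; echo '{"dx": [0.16, 0.32, 0.48, 0.64, 0.64], "dy": [0, 0, 0, 0, 0], "dz": [-0.052, -0.104, -0.16, -0.2, -0.2], "wx": [0, 0, 0, 0, 0], "wy": [0, 0, 0, 0, 0], "wz": [0, 0, 0, 0, 0]}' > mv.in && python3 shift.py mv.in; python3 -c "
from h import *
where();print(lidangle()[:2])"
```

```text
time: 15.55
ee_pos: [0.4713, -0.0726, 0.1171]
tcp_rot: [0.589, 0.557, 0.425, -0.403]
force: [0.1, -0.4, 0.5]
width: -0.0002
grasp_force: 0.0
time: 16.18
ee_pos: [0.4711, -0.0721, 0.1336]
tcp_rot: [0.59, 0.557, 0.424, -0.403]
force: [1.1, 2.2, -5.9]
width: -0.0001
grasp_force: 2.9
t 16.18 tip chest mm [-77.9   0.6 126.6] alpha 1.25 F [ 1.1  2.2 -5.9] q [-0.78  0.4   2.    0.81  1.76 -1.03]
[(np.float32(43.881195), np.float64(0.17)), (np.float32(41.514942), np.float64(0.18))]
```

```bash
python3 -c "
from h import *
lidrows([.1,.2,.3,.4,.5,.6,.7])"
```

```text
0.1 [ 0.021 -0.    -0.003 -0.    -0.1   -0.   ]
0.2 [ 0.042 -0.    -0.004 -0.    -0.2   -0.   ]
0.3 [ 0.063 -0.    -0.002 -0.001 -0.3   -0.   ]
0.4 [ 0.084 -0.     0.001 -0.001 -0.4   -0.   ]
0.5 [ 0.104 -0.     0.007 -0.001 -0.5   -0.   ]
0.6 [ 0.124 -0.     0.014 -0.001 -0.6   -0.   ]
0.7 [ 0.143 -0.     0.024 -0.002 -0.7   -0.   ]
```

In the tool's units: 0.063 m is 2.52, 0.0525 m is 2.1.

```bash
echo '{"dx": [0.4, 0.84, 1.26, 1.68, 2.1, 2.52, 2.52], "dy": [0, 0, 0, 0, 0, 0, 0], "dz": [-0.06, -0.12, -0.14, -0.16, -0.12, -0.08, -0.08], "wx": [0, 0, 0, 0, 0, 0, 0], "wy": [-0.05, -0.1, -0.15, -0.2, -0.25, -0.3, -0.3], "wz": [0, 0, 0, 0, 0, 0, 0]}' > mv.in && python3 shift.py mv.in; python3 -c "
from h import *
where();print(lidangle(.1,.8)[:3]);lidrows([.1,.2,.3,.4,.5])"
```

```text
time: 17.1
ee_pos: [0.4724, -0.0543, 0.1961]
tcp_rot: [0.645, 0.612, 0.332, -0.315]
force: [-0.1, -1.0, -0.1]
width: -0.0001
grasp_force: 0.4
t 17.1 tip chest mm [-63.    0.2 183.3] alpha 0.951 F [-0.1 -1.  -0.1] q [-0.7   0.13  2.04  0.71  1.65 -0.85]
[(np.float32(16.494862), np.float64(0.28)), (np.float32(14.509675), np.float64(0.27)), (np.float32(13.992157), np.float64(0.29))]
0.1 [ 0.021 -0.    -0.003 -0.    -0.1   -0.   ]
0.2 [ 0.042 -0.    -0.003 -0.    -0.2   -0.   ]
0.3 [ 0.063 -0.    -0.001 -0.    -0.3   -0.   ]
0.4 [ 0.084 -0.     0.002 -0.    -0.4   -0.   ]
0.5 [ 0.104 -0.     0.008 -0.    -0.5   -0.   ]
```

```bash
python3 - <<'E'
import h
from h import *
h.SG=-1;print(sorted(h.lidangle(.1,.8),key=lambda t:t[1]))
im=cv2.cvtColor(r.get_image('scene'),cv2.COLOR_BGR2GRAY)
for th in(.2,.25,.3,.35,.45):print(th,px("scene",w(*lidpt(220,10,100,th))).round(0),px("scene",w(*lidpt(220,0,100,th))).round(0))
ch='#%+-. '
for v in range(160,226,2): print(v,''.join(ch[min(5,int(im[v,u])//35)] for u in range(225,335)))
E
```

```text
[(np.float32(8.874803), np.float64(0.26)), (np.float32(14.663885), np.float64(0.27)), (np.float32(16.371172), np.float64(0.28)), (np.float32(14.161253), np.float64(0.29)), (np.float32(8.495793), np.float64(0.3)), (np.float32(9.837416), np.float64(0.46))]
0.2 [280. 209.] [280. 213.]
0.25 [279. 204.] [280. 209.]
0.3 [278. 200.] [279. 204.]
0.35 [277. 195.] [278. 199.]
0.45 [274. 186.] [275. 190.]
160 .................-......+----++++++++++++++++++++++++++++-.++-+++++++--..........................---++%%%%%%%%
162 .................-......+-----------+++++++-....---++++++-.--.++++++-...............--........--++%++%%%%%%%%%
164 .................-......+-------------++++++..     ..........-+%%%%+----------..----++---.----+%++++%%%%%%%%%%
166 .................--.....+-------------+++++-.. .          ....+%%%%+%%%%+.  ..--+++%%%%%+++%%%%+++++%%%%%%%%%%
168 .................--.....++++----------+++++....          ..  .+%%%%++%+..  .   .+%%%%%+++%%%%++--++++%%%%%%%%%
170 .................--.....+%%+%%%++++---++++-....          ....-+%%%%%+-     ...  ..+%++++-++-------++%%%%%%%%%%
172 ........
[... 2392 characters left out ...]
-----++++%
214 ++++++++++++++++---..--+++++++++++++++++++++++++++++++++++++++++++++++++++++++++++++++++++++++--.---++++++++%%
216 +++++++++++++++++++++---.---+++++++++++++++++++++++++++++++++++++---.-+++++++++++++++++++-...--+++++++++++++%%
218 ++++++++++++--+++++++++++---..---+++++++++++++++++++++++++++---.------+++++++++++++--..----+++++++++++++++++%%
220 ++++++++++++..+++++++++++++++----.---++++++++++------+++-..-----------++++++++---------+++++++++++++++++++++%%
222 -+++++++++++--++++++++++++++++++++---.------..........----------------+++---..---+++++++++++++++++++++++++++%%
224 ++++++++++++--+++++++++++++++++++++++++--..........--------------------...--+-++++++++++++++++++++++++++++++%%
```

The lid is actually at about 0.46 rad, with its front corner at about (276,184), so nothing slipped. I'll continue.

In the tool's units: 0.084 m is 3.36, 0.0735 m is 2.94.

```bash
echo '{"dx": [0.4, 0.84, 1.26, 1.68, 2.1, 2.52, 2.94, 3.36, 3.36], "dy": [0, 0, 0, 0, 0, 0, 0, 0, 0], "dz": [0, -0.08, -0.08, -0.08, -0.04, 0, 0.08, 0.12, 0.12], "wx": [0, 0, 0, 0, 0, 0, 0, 0, 0], "wy": [-0.05, -0.1, -0.15, -0.2, -0.25, -0.3, -0.35, -0.4, -0.4], "wz": [0, 0, 0, 0, 0, 0, 0, 0, 0]}' > mv.in && python3 shift.py mv.in; python3 -c "
import h
from h import *
where()
for sg in(1,-1): h.SG=sg;print(sg,h.lidangle(.3,1.3)[:5])
lidrows([.1,.2,.3,.4,.5])"
```

```text
time: 18.38
ee_pos: [0.4755, -0.0028, 0.2619]
tcp_rot: [0.699, 0.662, 0.197, -0.187]
force: [-0.0, -1.2, -0.3]
width: 0.0
grasp_force: 0.6
t 18.38 tip chest mm [-1.780e+01 -1.000e-01  2.431e+02] alpha 0.551 F [-0.  -1.2 -0.3] q [-0.49 -0.13  2.03  0.5   1.51 -0.53]
1 [(np.float32(25.526562), np.float64(0.39)), (np.float32(23.557392), np.float64(0.4)), (np.float32(18.775045), np.float64(0.38)), (np.float32(17.4042), np.float64(0.41)), (np.float32(15.886406), np.float64(0.42))]
-1 [(np.float32(38.579094), np.float64(0.86)), (np.float32(35.690254), np.float64(0.85)), (np.float32(31.493706), np.float64(0.87)), (np.float32(28.85161), np.float64(0.84)), (np.float32(24.075726), np.float64(0.88))]
0.1 [ 0.021 -0.    -0.003 -0.    -0.1    0.   ]
0.2 [ 0.042 -0.    -0.003 -0.    -0.2    0.   ]
0.3 [ 0.063 -0.    -0.002 -0.001 -0.3    0.   ]
0.4 [ 0.083 -0.     0.002 -0.001 -0.4    0.   ]
0.5 [ 0.103 -0.     0.008 -0.001 -0.5    0.001]
```

In the tool's units: 0.104 m is 4.16, 0.094 m is 3.76.

```bash
echo '{"dx": [0.4, 0.84, 1.26, 1.68, 2.1, 2.52, 2.94, 3.36, 3.76, 4.16], "dy": [0, 0, 0, 0, 0, 0, 0, 0, 0, 0], "dz": [0, -0.08, -0.08, -0.08, -0.04, 0, 0.08, 0.12, 0.24, 0.4], "wx": [0, 0, 0, 0, 0, 0, 0, 0, 0, 0], "wy": [-0.05, -0.1, -0.15, -0.2, -0.25, -0.3, -0.35, -0.4, -0.45, -0.5], "wz": [0, 0, 0, 0, 0, 0, 0, 0, 0, 0]}' > mv.in && python3 shift.py mv.in; python3 -c "
import h
from h import *
where()
for sg in(1,-1): h.SG=sg;print(sg,h.lidangle(.8,1.8)[:5])
lidrows([.1,.2,.3,.4,.5])"
```

```text
time: 19.73
ee_pos: [0.4807, 0.0893, 0.3072]
tcp_rot: [0.727, 0.687, 0.016, -0.017]
force: [0.3, -4.9, 3.6]
width: -0.0001
grasp_force: 2.5
t 19.73 tip chest mm [ 63.9  -0.3 285.2] alpha 0.047 F [ 0.3 -4.9  3.6] q [-0.05 -0.19  1.93  0.05  1.4  -0.  ]
1 [(np.float32(15.830197), np.float64(1.18)), (np.float32(15.282842), np.float64(1.19)), (np.float32(13.698425), np.float64(1.17)), (np.float32(13.218797), np.float64(1.2)), (np.float32(10.246401), np.float64(1.16))]
-1 [(np.float32(38.826218), np.float64(1.36)), (np.float32(38.59047), np.float64(1.37)), (np.float32(38.378185), np.float64(1.35)), (np.float32(37.33076), np.float64(1.34)), (np.float32(36.058914), np.float64(1.38))]
0.1 [ 0.021 -0.    -0.002 -0.    -0.1    0.   ]
0.2 [ 0.041 -0.    -0.003 -0.    -0.2    0.   ]
0.3 [ 0.062 -0.    -0.001 -0.    -0.3    0.001]
0.4 [ 0.082  0.     0.002 -0.    -0.4    0.001]
0.5 [ 0.102  0.     0.008 -0.    -0.5    0.001]
```

The rows are not in the units I measure in: shifts go in units of 25 mm. I convert before sending: -0.085 m is -3.4, 0.055 m is 2.2.

```bash
echo '{"dx": [-0.24, -1.8, -3.4, -3.4, -3.4, -3.4], "dy": [0, 0, 0, 0, 0, 0], "dz": [-0.8, -1.4, -1.2, 0.4, 2.2, 2.2], "wx": [0, 0, 0, 0, 0, 0], "wy": [0, -0.047, -0.047, -0.047, -0.047, -0.047], "wz": [0, 0, 0, 0, 0, 0]}' > mv.in && python3 shift.py mv.in; echo '{"dx": [0.8, 1.6, 2.2, 2.8, 3.4, 4], "dy": [0, 0, 0, 0, 0, 0], "dz": [0, 0, 0, 0, 0, 0], "wx": [0, 0, 0, 0, 0, 0], "wy": [0, 0, 0, 0, 0, 0], "wz": [0, 0, 0, 0, 0, 0]}' > mv.in && python3 shift.py mv.in;python3 -c "
import h
from h import *
where()
for sg in(1,-1): h.SG=sg;print(sg,h.lidangle(1.2,2.25)[:5])"
```

```text
time: 20.58
ee_pos: [0.473, 0.009, 0.2428]
tcp_rot: [0.727, 0.687, -0.002, -0.007]
force: [0.1, -0.3, 0.3]
width: 0.0003
grasp_force: 0.0
time: 21.32
ee_pos: [0.4834, 0.1077, 0.2516]
tcp_rot: [0.727, 0.687, 0.002, 0.001]
force: [-0.0, -4.9, 3.0]
width: -0.0001
grasp_force: 2.4
t 21.32 tip chest mm [ 81.4  -2.1 229.6] alpha 0.002 F [-0.  -4.9  3. ] q [ 0.01 -0.14  1.99  0.    1.29  0.07]
1 [(np.float32(7.402989), np.float64(1.34)), (np.float32(6.880212), np.float64(1.35)), (np.float32(6.7344055), np.float64(1.33)), (np.float32(6.171905), np.float64(1.36)), (np.float32(5.293307), np.float64(1.32))]
-1 [(np.float32(22.657848), np.float64(1.76)), (np.float32(22.448196), np.float64(1.77)), (np.float32(21.463549), np.float64(1.75)), (np.float32(21.165802), np.float64(1.78)), (np.float32(19.833708), np.float64(1.74))]
```

```bash
echo '{"dx": [0.48, 0.96, 1.44, 1.92, 1.92], "dy": [0, 0, 0, 0, 0], "dz": [0, 0, 0, 0, 0], "wx": [0, 0, 0, 0, 0], "wy": [0, 0, 0, 0, 0], "wz": [0, 0, 0, 0, 0]}' > mv.in && python3 shift.py mv.in;python3 -c "
import h
from h import *
where()
h.SG=-1;print(h.lidangle(1.5,2.25)[:4])"
```

```text
time: 22.05
ee_pos: [0.4834, 0.1579, 0.2472]
tcp_rot: [0.726, 0.688, 0.0, -0.003]
force: [0.1, -0.2, 0.0]
width: -0.0004
grasp_force: 0.0
t 22.05 tip chest mm [131.7   0.8 225.2] alpha 0.005 F [ 0.1 -0.2  0. ] q [ 0.11 -0.1   1.96  0.01  1.29  0.17]
[(np.float32(15.178369), np.float64(2.07)), (np.float32(14.798534), np.float64(2.06)), (np.float32(13.912975), np.float64(2.08)), (np.float32(13.024356), np.float64(2.05))]
```

```bash
echo '{"dx": [0.24, 0.48, 0.72, 0.72], "dy": [0, 0, 0, 0], "dz": [0, 0, 0, 0], "wx": [0, 0, 0, 0], "wy": [0, 0, 0, 0], "wz": [0, 0, 0, 0]}' > mv.in && python3 shift.py mv.in;python3 -c "
import h
from h import *
where()
h.SG=-1;print(h.lidangle(1.5,2.35)[:4])"
```

```text
time: 22.6
ee_pos: [0.4852, 0.1749, 0.2482]
tcp_rot: [0.726, 0.687, 0.001, -0.002]
force: [-0.7, -1.2, -0.2]
width: -0.0005
grasp_force: 0.7
t 22.6 tip chest mm [ 1.487e+02 -1.000e-01  2.262e+02] alpha 0.004 F [-0.7 -1.2 -0.2] q [ 0.15 -0.08  1.94  0.    1.28  0.2 ]
[(np.float32(11.149304), np.float64(2.17)), (np.float32(10.9732895), np.float64(2.18)), (np.float32(10.383674), np.float64(2.19)), (np.float32(10.314325), np.float64(2.16))]
```

In the tool's units: 0.008 m is 0.32, 0.004 m is 0.16.

```bash
echo '{"dx": [0.16, 0.32, 0.32], "dy": [0, 0, 0], "dz": [0, 0, 0], "wx": [0, 0, 0], "wy": [0, 0, 0], "wz": [0, 0, 0]}' > mv.in && python3 shift.py mv.in;python3 -c "
import h
from h import *
where()
h.SG=-1;print(h.lidangle(1.5,2.35)[:4])
print(r.get_state()['ee_pos'])"
```

```text
time: 23.02
ee_pos: [0.4855, 0.1779, 0.2481]
tcp_rot: [0.726, 0.687, -0.004, 0.002]
force: [-2.3, -15.4, 0.8]
width: -0.0001
grasp_force: 7.9
t 23.02 tip chest mm [151.4  -0.3 226.1] alpha -0.009 F [ -2.3 -15.4   0.8] q [ 0.16 -0.08  1.94 -0.01  1.29  0.22]
[(np.float32(10.346987), np.float64(2.19)), (np.float32(10.119167), np.float64(2.18)), (np.float32(9.916454), np.float64(2.2)), (np.float32(9.1024), np.float64(2.21))]
[0.48554923 0.17786959 0.24815944]
```

```bash
cat >> h.py <<'E'
def down(p,yaw):
    Y=np.array([np.cos(yaw),np.sin(yaw),0]);Z=-ZH;return delta(np.array(p),R.from_matrix(np.c_[np.cross(Y,Z),Y,Z]))
E
echo '{"dx": [-0.8, -3.2, -5.6, -8, -8], "dy": [0, 0, 0, 0, 0], "dz": [0, -0.4, -0.4, -0.4, -0.4], "wx": [0, 0, 0, 0, 0], "wy": [0, 0, 0, 0, 0], "wz": [0, 0, 0, 0, 0]}' > mv.in && python3 shift.py mv.in 0.06; python3 -c "
import h
from h import *
where();print(down((.46,-.349,.2),-1.57))
h.SG=-1;print(h.lidangle(1.5,2.35)[:3])"
```

```text
time: 23.7
ee_pos: [0.4753, -0.0204, 0.2586]
tcp_rot: [0.729, 0.685, 0.002, -0.001]
force: [0.3, 0.3, 0.3]
width: 0.0602
grasp_force: 0.0
t 23.7 tip chest mm [-46.8  -0.9 236.6] alpha 0.004 F [0.3 0.3 0.3] q [-0.26 -0.19  2.02  0.    1.31 -0.2 ]
[-0.3292  0.0051  0.0573 -0.0017 -0.0045  1.5078]
[(np.float32(10.502734), np.float64(2.19)), (np.float32(10.2995205), np.float64(2.18)), (np.float32(9.87548), np.float64(2.2))]
```

In the tool's units: -0.329 m is -13.16, -0.3 m is -12.

```bash
echo '{"dx": [-2.4, -4.8, -7.2, -9.6, -12, -13.16, -13.16, -13.16, -13.16, -13.16], "dy": [0, 0.04, 0.08, 0.12, 0.16, 0.2, 0.2, 0.2, 0.2, 0.2], "dz": [0, 0, 0.4, 1.2, 2, 2.28, 2.28, 2.28, 2.28, 2.28], "wx": [0, 0, 0, 0, 0, 0, 0, -0.002, -0.002, -0.002], "wy": [0, 0, 0, 0, 0, 0, 0, -0.004, -0.004, -0.004], "wz": [0.18, 0.36, 0.54, 0.72, 0.9, 1.08, 1.26, 1.44, 1.508, 1.508]}' > mv.in && python3 shift.py mv.in 0.06; python3 - <<'E'
from h import *
where();print(down((.46,-.349,.125),-1.57),down((.46,-.349,.065),-1.57))
b=cv2.cvtColor(r.get_image('scene'),cv2.COLOR_BGR2GRAY)
ch='#%+-. '
for z in(0,.088): print(z,px("scene",(.46,-.349,z)),px("top",(.46,-.349,z)))
for v in range(250,306,2): print(v,''.join(ch[min(5,int(b[v,u])//42)] for u in range(380,430)))
E
```

```text
time: 25.0
ee_pos: [0.4629, -0.3448, 0.1998]
tcp_rot: [1.0, 0.005, -0.001, 0.0]
force: [0.4, -0.5, -1.2]
width: 0.06
grasp_force: 0.0
t 25.0 tip chest mm [-371.5   -5.9  177.8] alpha -0.0 F [ 0.4 -0.5 -1.2] q [-0.82  0.1   1.85 -0.    1.19  0.75]
[-0.0029  0.0042  0.0748  0.0003  0.0011  0.0093] [-0.0028  0.0042  0.1348  0.0003  0.0011  0.0093]
0 [398.94612109 297.43609576] [382.14407049 206.22492086]
0.088 [404.54636574 262.74087473] [389.06423064 201.42127587]
250 .    .-++++++++-..-----.--------.--------.--------
252   .--++++++++-..-------------.--------.--------.--
254 .-++++++++-.-----.-------.---------.--------------
256 +++++---...--------------------.------------------
258 +++++------..-----.---------.--------.--------.---
260 ++++-------------..--.--------------------.-+-----
262 ++++---------------..--------.------------------.-
264 ++++--------------------------..---.---+----------
266 +++----------------++----....-..--.----------+----
268 +++----------------+++-----------------..---------
270 ++----------------+%%%%++++++++-----------.-..----
272 ------------------++++++
[... 206 characters left out ...]
......-++---+++-+++---------------------
282 %%%+--.      ...-+----+++-------------------------
284 %%%%%%%%+--.    -+------------..------------------
286 %%%%%%%%%%%%%+--++-----------.....----------------
288 %%%%%%%%%%%%%%%%+-----------........--.-----------
290 %%%%%%##%#%##%%%+-----------     .....----.-------
292 %%%%###%####%%%%+++--------%+-..      ............
294 %%%%#########%%+%%%++++++++%#%%%%+-.       .......
296 %%%%###%#%%##%%+++++++++++%%%%%%%##%%%+-.       ..
298 ##%#######%###%++---------%%############%%%+-.    
300 ##########%#####%%+++++++%%###########%#%%#%%%%%+-
302 %##%################%%%################%%%#####%%%
304 ###%%%%%%%%#######################################
```

```bash
echo '{"dx": [-0.08, -0.08, -0.08, -0.08, -0.08], "dy": [0.2, 0.2, 0.2, 0.2, 0.2], "dz": [1.6, 3.2, 4.4, 5.36, 5.36], "wx": [0, 0, 0, 0, 0], "wy": [0, 0, 0, 0, 0], "wz": [0.009, 0.009, 0.009, 0.009, 0.009]}' > mv.in && python3 shift.py mv.in 0.06; echo '{"dx": [0, 0, 0, 0], "dy": [0, 0, 0, 0], "dz": [0, 0, 0, 0], "wx": [0, 0, 0, 0], "wy": [0, 0, 0, 0], "wz": [0, 0, 0, 0]}' > mv.in && python3 shift.py mv.in 0 40; echo '{"dx": [0, 0, 0, 0, 0], "dy": [0, 0, 0, 0, 0], "dz": [-0.8, -2.4, -4.8, -7.2, -7.2], "wx": [0, 0, 0, 0, 0], "wy": [0, 0, 0, 0, 0], "wz": [0, 0, 0, 0, 0]}' > mv.in && python3 shift.py mv.in
```

```text
time: 25.68
ee_pos: [0.4583, -0.3493, 0.0633]
tcp_rot: [1.0, -0.0, -0.003, -0.002]
force: [0.4, -0.4, 0.2]
width: 0.0602
grasp_force: 0.0
time: 26.18
ee_pos: [0.46, -0.3517, 0.0673]
tcp_rot: [1.0, -0.001, -0.0, 0.001]
force: [-0.5, 2.0, 6.7]
width: 0.0247
grasp_force: 39.2
time: 26.8
ee_pos: [0.4616, -0.3537, 0.2535]
tcp_rot: [1.0, -0.001, 0.003, 0.006]
force: [-0.2, -0.3, -2.3]
width: 0.025
grasp_force: 40.0
```

```bash
python3 -c "
from h import *
where();p=w(61,-20,250);print(down(p,-.054))"
```

```text
t 26.8 tip chest mm [-380.7   -5.3  231.5] alpha -0.011 F [-0.2 -0.3 -2.3] q [-0.83  0.06  1.79 -0.    1.28  0.75]
[ 3.8000e-02 -4.4010e-01 -1.2000e-03  1.4200e-02  3.2000e-03 -1.5184e+00]
```

```bash
echo '{"dx": [0.2, 0.4, 0.6, 0.8, 1, 1.12, 1.24, 1.4, 1.52, 1.52], "dy": [-2, -4, -6, -8, -10, -12, -14, -16, -17.6, -17.6], "dz": [-0.2, -0.2, -0.2, -0.2, -0.2, -0.2, -0.16, -0.08, -0.04, -0.04], "wx": [0.002, 0.004, 0.006, 0.008, 0.01, 0.012, 0.014, 0.014, 0.014, 0.014], "wy": [0, 0, 0, 0, 0.001, 0.002, 0.003, 0.003, 0.003, 0.003], "wz": [-0.17, -0.34, -0.51, -0.68, -0.85, -1.02, -1.19, -1.36, -1.518, -1.518]}' > mv.in && python3 shift.py mv.in; python3 -c "
import h
from h import *
where();print(down(w(61,-20,100),-.054),down(w(61,-20,73),-.054))
cv2.imwrite('pics/p.png',r.get_image('top'))
h.SG=-1;print(h.lidangle(1.5,2.35)[:2])
print(px('top',w(61,-20,250-67)),[px('top',w(*k)).round(1) for k in((25,0,45),(105,-95,105),(105,95,105),(66,70,93))])
b=cv2.cvtColor(cv2.imread('pics/p.png'),cv2.COLOR_BGR2GRAY)
ch='#%+-. '
for v in range(150,232,2): print(v,''.join(ch[min(5,int(b[v,u])//42)] for u in range(205,312)))
"
```

```text
time: 28.05
ee_pos: [0.4967, 0.091, 0.244]
tcp_rot: [0.725, 0.689, -0.001, -0.008]
force: [0.2, -0.4, -2.9]
width: 0.0248
grasp_force: 40.2
t 28.05 tip chest mm [ 65.7 -15.8 222. ] alpha 0.01 F [ 0.2 -0.4 -2.9] q [-0.03 -0.1   1.97  0.01  1.29  0.02]
[-0.0059  0.0058  0.1439 -0.0138 -0.01    0.0038] [-0.0062  0.0062  0.1709 -0.0138 -0.01    0.0038]
[(np.float32(10.372681), np.float64(2.19)), (np.float32(10.208985), np.float64(2.18))]
[251.76517674 178.26518028] [array([264.6, 195.1]), array([241.9, 160.5]), array([235.8, 218.8]), array([249.3, 212.6])]
150 --------+++%+++%#%+++++++++++++++++++++++++++++++++++%+++%-+++%######%#####################%###############
152 .--------++%-++##%+++++++++++++++++++++++++++++++++++%-+++-+%+############################%###%#########%%%
154 ......-+++++++%%#%++++++++++++++++++++++++++++++++++++-+%+-+%+%+++++++%++%%%%+++%%%%%+%%+%%########%+++++++
156 .......-++%+-+%##%%+%%+%%+++%%++++++++++++++++++++++%+-+%+-+%%%%%++++++%%%+++++++++++++++%+++++++++++++++++
158 .......-++%+-+####%%%%%%%%%%%%%%%%%%%%%%%%%%%%%%%%%%%+-+%+-+%%%++++++++++++%+++%%%%%%%%%%
[... 3350 characters left out ...]
------------------+-.%######
220 ##%+++++++++++++++++++++-++++++++++++++++++++++++%%%+---..--------------------------------------++-+#######
222 #%+++++++++++++++++++++++++++++++++++++++++++++++%%#%+++++----.-----------.---------------------++.-#######
224 #%+++++++++++++++++++++++++++++++++++++++++++++++%%%++++%%++%%%%%%%%%%%%%++++++++----.-------.--++-%#######
226 %++++++++++++++++++++++++++++++++++++++++++++++++%%%%++--...    .....   ..----.++%%%%%%%%%%%%+%++++########
228 %++++++++++++++++++++++++++++++++++++++++++++++++%%###############%%%%++++++++%+++------+%%%%%%%%%%########
230 +++++++++++++++++++++++++++++++++++++++++++++++++%%########################################%#%##%##########
```

```bash
echo '{"dx": [-0.24, -0.24, -0.24, -0.24, -0.24, -0.24], "dy": [0.24, 0.24, 0.24, 0.24, 0.24, 0.24], "dz": [0.8, 2.4, 4, 5.2, 6.2, 6.2], "wx": [-0.014, -0.014, -0.014, -0.014, -0.014, -0.014], "wy": [-0.01, -0.01, -0.01, -0.01, -0.01, -0.01], "wz": [0.004, 0.004, 0.004, 0.004, 0.004, 0.004]}' > mv.in && python3 shift.py mv.in; python3 -c "
from h import *
where()";echo '{"dx": [0, 0, 0, 0], "dy": [0, 0, 0, 0], "dz": [0.16, 0.32, 0.48, 0.48], "wx": [0, 0, 0, 0], "wy": [0, 0, 0, 0], "wz": [0, 0, 0, 0]}' > mv.in && python3 shift.py mv.in;python3 -c "
from h import *
where()"
```

```text
time: 28.9
ee_pos: [0.4999, 0.0829, 0.0883]
tcp_rot: [0.728, 0.685, -0.001, -0.001]
force: [-0.7, 0.0, -3.0]
width: 0.0245
grasp_force: 40.0
t 28.9 tip chest mm [ 57.5 -19.8  66.3] alpha -0.001 F [-0.7  0.  -3. ] q [-0.04  0.09  2.09 -0.    0.97  0.03]
time: 29.4
ee_pos: [0.5024, 0.0842, 0.079]
tcp_rot: [0.727, 0.686, 0.001, 0.001]
force: [0.5, -0.1, -2.7]
width: 0.0245
grasp_force: 40.1
t 29.4 tip chest mm [ 59.  -22.3  57. ] alpha -0.0 F [ 0.5 -0.1 -2.7] q [-0.03  0.1   2.09 -0.    0.94  0.03]
```

```bash
echo '{"dx": [0.04, 0.08, 0.12, 0.12], "dy": [0, 0, 0, 0], "dz": [0.08, 0.16, 0.24, 0.24], "wx": [0, 0, 0, 0], "wy": [0, 0, 0, 0], "wz": [0, 0, 0, 0]}' > mv.in && python3 shift.py mv.in;python3 -c "
from h import *
where()";echo '{"dx": [0, 0, 0], "dy": [0, 0, 0], "dz": [0.04, 0.08, 0.08], "wx": [0, 0, 0], "wy": [0, 0, 0], "wz": [0, 0, 0]}' > mv.in && python3 shift.py mv.in;python3 -c "
from h import *
where()"
```

```text
time: 29.9
ee_pos: [0.5024, 0.0872, 0.0727]
tcp_rot: [0.727, 0.686, 0.001, 0.001]
force: [0.6, -0.6, -3.2]
width: 0.0243
grasp_force: 40.1
t 29.9 tip chest mm [ 62.  -22.2  50.7] alpha -0.0 F [ 0.6 -0.6 -3.2] q [-0.03  0.11  2.09 -0.    0.93  0.03]
time: 30.28
ee_pos: [0.5031, 0.0872, 0.0723]
tcp_rot: [0.727, 0.686, 0.001, 0.001]
force: [-3.9, -0.7, 4.7]
width: 0.0245
grasp_force: 41.3
t 30.27 tip chest mm [ 62.  -22.9  50.3] alpha 0.0 F [-3.9 -0.7  4.7] q [-0.03  0.12  2.09 -0.    0.93  0.03]
```

In the tool's units: -0.24 m is -9.6, -0.18 m is -7.2.

```bash
echo '{"dx": [0, 0, 0, 0], "dy": [0, 0, 0, 0], "dz": [0, 0, 0, 0], "wx": [0, 0, 0, 0], "wy": [0, 0, 0, 0], "wz": [0, 0, 0, 0]}' > mv.in && python3 shift.py mv.in 0.05; echo '{"dx": [0, 0, 0, 0, 0, -2.4, -4.8, -7.2, -9.6, -9.6], "dy": [0, 0, 0, 0, 0, 0, 0, 0, 0, 0], "dz": [-0.6, -1.6, -3.2, -5.6, -7.2, -7.2, -7.2, -7.2, -7.2, -7.2], "wx": [0, 0, 0, 0, 0, 0, 0, 0, 0, 0], "wy": [0, 0, 0, 0, 0, 0, 0, 0, 0, 0], "wz": [0, 0, 0, 0, 0, 0, 0, 0, 0, 0]}' > mv.in && python3 shift.py mv.in
python3 - <<'E'
import h
from h import *
where();h.SG=-1;print(h.lidangle(1.5,2.35)[:2])
b=r.get_image('top');cv2.imwrite('pics/end.png',b);b=cv2.cvtColor(b,cv2.COLOR_BGR2GRAY)
print("roll top expected",px('top',w(62,-22,93)),"fixed",px('top',w(66,70,93)),"tilt ref foot",px('top',w(62,-22,5)))
ch='#%+-. '
for v in range(164,226,2): print(v,''.join(ch[min(5,int(b[v,u])//42)] for u in range(230,285)))
E
```

```text
time: 30.78
ee_pos: [0.5027, 0.0871, 0.0709]
tcp_rot: [0.727, 0.686, 0.001, 0.001]
force: [-0.7, -0.7, -0.5]
width: 0.0498
grasp_force: 0.0
time: 32.02
ee_pos: [0.4876, -0.156, 0.2522]
tcp_rot: [0.73, 0.684, 0.001, 0.002]
force: [0.5, 0.8, 0.3]
width: 0.0498
grasp_force: 0.0
t 32.02 tip chest mm [-181.7  -20.5  230.2] alpha -0.001 F [0.5 0.8 0.3] q [-0.51 -0.1   1.95  0.    1.29 -0.44]
[(np.float32(10.519023), np.float64(2.18)), (np.float32(10.495553), np.float64(2.19))]
roll top expected [253.27444498 184.43471739] fixed [249.28707814 212.58237853] tilt ref foot [254.79569267 190.28612888]
164 --------.  -%%%%%%%%%%%%%%%%%%%%%%%%%%%%%%%%%%%%%%+++++
166 --------...-%%%%%%%%%%%%%%%%%%%%%%%%%%%%%%%%%%%%%%%%%%%
168 --------..-+%%%++++%%%%%%%%%%%%%%%%%+-%%%%%%%%%%%%%%%%%
170 --------..-%%%+----------------------.++++%%%%%%%%%%%%%
172 -------- .+%%%----------------------..-----------------
174 -------....%%+---------------------..------------------
176 -------..--%%+-.-------------------..------------------
178 --------+-+%%+---------------------..------------------
180 --------+-+%%+----
[... 657 characters left out ...]
------------------..--------------------
204 ----..-+%%+----------------------.---------------------
206 ---- .-%%%+---------------------..---------------------
208 ---. .+%%%+---------..----------..----------------.....
210 ---....%%+-----..---------------..----------------...-.
212 ---..--%%+----------------------..------------------...
214 ---..-+%%+-----..---..-+-------------------------------
216 ----+-%%%+-------+---++++------..---------------------+
218 -----.++++--------++++++-------..--------------------%%
220 #%#%++++++----..-------.--.----..------------------+%++
222 ######%%%%%%%%%%%%%%%%%++++++++++----.------------%%+++
224 #######%%%%%%%%--------. .--+++%%%+%%%%%%%%%%%%++%%++++
```

The roll stands beside the fixed one, with its top at (253,184) as predicted. The lid is at 2.18 rad and the arm is clear, so I'm handing in.

```bash
python3 -c "
from workcell import r
print(r.finish_job())"
```

```text
the job is handed in; nothing more can be done
None
```

I handed the job in at about 32 s; no verdict came back, but my last camera check put the lid at about 2.18 rad, with the roll upright and released on the hinge-side floor, the fingers clear and no bystander touched that I know of.

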